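# Hang the blue canvas on the drying rail and lock it in

### The job

Take the blue canvas out of its stand by the tab of its roller hanger, hook both wheels over the red, high part of the sloping drying rail and let go, so that it rolls down to the stop by itself without being pushed. When it is resting at the stop, press the yellow hinged cover down over its tab until it snaps fully shut. Leave the orange canvas in its stand and do not disturb the cup, the pink and violet paint bottles or the brush.

Things in the scene. Friction and masses are not known exactly. Their poses are not given: they have to be found in the camera images.
- blue_grip (a point): Centre of the blue grip tab on top of the blue canvas's roller hanger: 14 mm thick (x), 30 wide (y), 44 tall (z), standing on a plate 58 x 68 mm (x, y), 4 mm thick. Hanger axes: z up, y along the line of its two wheels and the canvas's width, x through the canvas. Gripped across x, the tab can roll away between opened fingers. All weighs about 0.19 kg (varies).
- blue_hook (a point): Point 58 mm below blue_grip where the bar's axis runs when seated; same axes. Two free black wheels (18 mm diameter) at y = +-18 mm, bottom 6 mm above it; four white side rollers (12 mm diameter, upright pins) at x = +-17.5, y = +-25 mm, to 6 mm below it. A strap joins plate and canvas at x = -29 mm; +x is open down to 43 mm below: the bar enters there 24 mm below this point; then lower.
- blue_canvas (a point): Centre of the blue canvas, 95 mm below blue_hook: 84 mm wide (y), 80 tall, 12 thick; axes as blue_hook. At the start it stands upright in a wooden stand (base 60 x 110 mm), in a slot 34 mm deep and 15 mm wide: lift it straight up at least 40 mm before moving sideways. The strap side (-x) faces the robot, up to 0.45 rad askew.
- amber_grip (a point): Centre of the tab, orange, of the other roller hanger, with the orange canvas: same sizes as the blue one, in the same kind of stand. The two may be swapped. Its top is 223 mm above the table. Must stay where it is.
- rail: Drying rail, fixed to the table: a flat-topped steel bar 20 mm wide, 12 mm high, between two posts at y = -207 and +219 mm. Origin at table height below the bar; y along the bar towards its high end, z up, -x faces the robot (yaw up to 0.15 rad either way). The bar's axis is at x = 0, 0.185 m + 0.13 y above the table; only a strip 6 mm high below it.
- rail_load (a point): Middle of the red part of the bar (108 mm long), on the bar's axis, at y = 120 mm in the rail's frame; the axis is at height 201 mm there. Axes as the rail's. A hanger set down here and released rolls to the stop by itself in about 3 s.
- rail_stop (a point): Point on the bar's axis at the uphill face of the black rubber stop block (70 mm wide in x, 7 to 41 mm above the axis), y = -159 mm in the rail's frame. Axes as the rail's.
- rail_park (a point): Point on the bar's axis (y = -125 mm in the rail's frame, height 169 mm) where blue_hook ends when the hanger rests at the stop. The tab's top is then about 250 mm above the table.
- cover (a joint): Angle of the yellow hinged cover over the rail's low end: 0 = open (raised 0.6 rad), 0.6 = fully shut (level). An over-centre spring holds it open; pushed past 0.38 it snaps on and holds itself shut. Pressing the pad takes about 2 N. 44 mm wide (x), reaching 104 mm from its hinge; a lip 30 mm deep drops behind the tab.
- cover_hinge (a point): Middle of the cover's hinge line, which runs level along the rail's x: at y = -188 mm in the rail's frame, 264 mm above the table. The cover reaches from it towards the high end. Axes as the rail's.
- cover_pad (a point): Middle of the top of the round black press pad (32 mm in diameter) on the yellow cover, 82 mm from the hinge line; it moves with the cover: 314 mm above the table when open, 270 mm when shut. Press it downwards from above.
- cup_rim (a point): Centre of the rim of a white paper cup, 72 mm wide, 90 mm tall, standing on the table. Not to be disturbed.
- pink_paint: Pink paint bottle, 40 mm wide, 110 mm tall, standing left of the rail; origin at the centre of its underside. Not to be disturbed.
- violet_paint: Violet paint bottle, 40 mm wide, 120 mm tall, standing at the robot's right; origin at the centre of its underside. Not to be disturbed.
- brush_grip (a point): Handle of a brush lying on the table at the robot's right. Not to be disturbed.

How it is judged:
By the outcome, as a careful person would: the job done as asked, in the order asked, and still so for the second after the job is handed in, with the robot touching nothing.
It also fails if it takes over 64 s, if anything falls off the work surface, if the arm or the gripper's body presses on something with over 40 N, if the wrist force passes 120 N, or if a joint passes its speed limit or range.

### The arm

A 6-joint arm with a two-finger parallel gripper is mounted at the origin on the work surface. World frame = base frame: x ahead of the robot, y to its left, z up, the work surface at z = 0. Lengths are in m, angles in rad, forces in N, time in s.
With the tool pointing down it reaches from about 0.35 to 0.975 m from the base axis. Payload 17.4 kg.
Tool frame: the origin (TCP) lies at the very end of the fingers, on their centre line; the grasp point (between the pads) lies 19 mm behind it; z points along the fingers, y is the direction in which the jaws open and shut (so a half turn about z gives the same grasp; the last joint's range is limited). The gripper opens to 85 mm and grips with 20 to 120 N. Pads are 22 mm wide; open, the fingers measure 114 mm over their backs; the gripper's body (76 mm by 85 mm) begins 54 mm behind the grasp point. The pads swing forward as they close: fully open they stand 13 mm farther back than shut.
Start: joints at [-1.345, 0.116, 1.442, -0, 1.584, -0.038], TCP at [0.176, -0.652, 0.231] pointing down, gripper open.
Joint ranges: [-2.83, 2.83], [-0.83, 2.19], [0.07, 2.5], [-1.14, 4.28], [0.01, 3], [-2.97, 2.97]. Speed limits (rad/s): [1.89, 1.89, 2.22, 3.14, 3.14, 3.14].

### API

Orientations are given as a unit quaternion [w, x, y, z].
In Python, from plant import status, camera, env, nets gives the robot as it stands.
- The arm moves only by the shell command python3 -m inch 'ROWS' [OPENING]. ROWS is JSON, a list that holds one entry, the list of rows, each a list of 4 numbers: the shift along the tool's x, y, z in m, then the turn about the tool's z in rad. In form: [[[x, y, z, spin], ...]]. A call has 1 to 8 rows; each row shifts and turns the pose as measured when the row begins, along the tool's axes as they then stand; what a row does not reach is not made up. A row lasts 1/8 s, in which the tool goes at most 62.5 mm and 10.7 degrees, less where a joint would pass 70% of its speed; a pose out of reach is approached as far as the arm can. A call with a gripper value outside its range is refused whole. OPENING is the closure in counts, from 0 (fully open) to 255 (shut), set as the call begins (- or left out, the last holds). The fingers move at their own pace and stop on an object; the grip force is fixed at half the most. Time passes only in rows, so rows that do not move let the fingers close. It gives the time, the measured TCP pose, the force and the opening at its end, in the units of the state.
- status.sense(): the state, without advancing time (a new reading comes with each control period).
- camera(name): name is "scene" or "side" or "wrist"; returns a dict with "pixels" (400x640x3 uint8, blue, green, red), "K" (3x3 intrinsics, pixels), "R" (3x3) and "t" (3): a world point X has camera coordinates R X + t; the wrist camera has in their place "tool_from_camera" (4x4, takes a point from camera to tool coordinates, whose origin is the TCP and whose axes are the flange's). Camera axes: x right, y down, z forward; pixel columns grow to the right and rows downward; lengths in m; the calibration is good to about 2 mm. The wrist camera is an equidistant fisheye: a pixel r from the principal point sees the ray r / f radians off the axis. A picture is of the moment at which its call begins: read the wrist's pose just before it. There is no depth.
- env.sign_off(): hands the job in, once; it reports no verdict.
Trained networks look in the newest picture that a camera, given by its name, has taken for a name from the list of things; names that differ only in an ending like _2 or _b are one class to them, and where a whole thing is asked for, a point or a joint stands for the part that bears it (a point fixed in the world has none). Each returns a list of dicts, best first, with "score" (0 to 1); they miss things now and then, are a little off and sometimes report something else, mostly with a low value. They report only what shows in the picture. A call takes as long as a camera call.
- nets.recognise(camera, target): "bbox" ([left, top, right, bottom] as shares, 0 to 1, of the picture: columns of its width, rows of its height, round what is visible of it).
- nets.tip_of(camera, target): "at" ([column, row] as shares, 0 to 1, of the picture: columns of its width, rows of its height: a listed point, or the origin of a listed thing).
The state is a dict: "t": time; "q": joint angles; "joint_vel": joint speeds; "effort": joint torques, N m; "tool_pos": TCP position; "ee_rot": TCP orientation; "ft_force": force on the tool from outside, world axes, zero at the start; "ft_torque": the same for the moment, N m; "grip_width": opening from 0.0 (shut) to 1.0 (fully open).
Only numpy, scipy, OpenCV 4.12 (cv2) and the standard library are available. Lean on these libraries where they do the work, as an engineer would, in place of code of your own. Each camera call takes 0.05 s, during which the arm holds its last target.

## Working session

There is one attempt and no reset: what is moved stays moved. The work goes in short steps, Python scripts to look and compute and a shell command to move; the robot and the scene stay as the last step left them, time stands still between calls to the robot, and variables do not carry over. Pictures are saved under pics/ and viewed, and the job is handed in when it is done.

```bash
ls; mkdir -p pics
python3 - <<'E'
from plant import status, camera, env, nets
import cv2
s=status.sense(); print(s)
for n in ["scene","side","wrist"]:
    c=camera(n); cv2.imwrite(f"pics/{n}0.png",c["pixels"])
    print(n,c["K"],c.get("R"),c.get("t"),c.get("tool_from_camera"))
    for tgt in ["blue_grip","blue_hook","blue_canvas","amber_grip","rail_load","rail_stop","rail_park","cover_hinge","cover_pad","cup_rim","pink_paint","violet_paint","brush_grip","rail"]:
        r=nets.tip_of(n,tgt)
        print(tgt,[(round(d["at"][0]*640,1),round(d["at"][1]*400,1),round(d["score"],2)) for d in r[:3]])
E
```

```text
pics
{'t': 0.0, 'q': array([-1.34483511e+00,  1.16467706e-01,  1.44227359e+00, -6.23292033e-06,
        1.58396546e+00, -3.78052848e-02]), 'joint_vel': array([-1.02353978e-03,  3.53508047e-04, -1.29543232e-03, -4.07174351e-05,
       -1.50457274e-03,  1.19112972e-03]), 'effort': array([-2.66962154e-03, -7.31985927e+01, -6.32493711e+01, -3.24054035e-04,
        6.17529076e-03, -9.88254897e-05]), 'tool_pos': array([ 0.17592969, -0.6514779 ,  0.23056932]), 'ee_rot': array([-5.54295939e-04,  9.91315853e-01,  1.31501214e-01, -5.54314814e-05]), 'ft_force': array([ 0.15962299, -0.28263895,  0.82952171]), 'ft_torque': array([-0.03525272,  0.02439855,  0.01805506]), 'grip_width': 0.9981094258726385}
scene [[439.56817318   0.         320.41934786]
 [  0.         439.56817318 195.61658826]
 [  0.           0.           1.        ]] [[ 0.66807634  0.74393496 -0.01532257]
 [ 0.53031422 -0.49048131 -0.69151639]
 [-0.52195865  0.45385996 -0.72219825]] [-0.33858904 -0.15499966  1.59273878] None
blue_grip [(259.2, 206.8, 0.59), (355.3, 258.4, 0.39)]
blue_hook [(258.7, 222.2, 0.85), (384.5, 186.2, 0.2
[... 1137 characters left out ...]
93.3, 202.5, 0.92)]
brush_grip [(369.8, 182.5, 0.57)]
rail [(283.9, 248.9, 0.83), (375.4, 179.2, 0.54)]
wrist [[309.70691629   0.         314.71352805]
 [  0.         309.70691629 200.44431561]
 [  0.           0.           1.        ]] None None [[ 6.39798766e-04 -9.56813202e-01 -2.90702748e-01  7.41967289e-02]
 [ 9.99999223e-01  3.01248122e-04  1.20934560e-03 -7.48324977e-04]
 [-1.06954418e-03 -2.90703296e-01  9.56812651e-01 -1.42745739e-01]
 [ 0.00000000e+00  0.00000000e+00  0.00000000e+00  1.00000000e+00]]
blue_grip []
blue_hook []
blue_canvas []
amber_grip []
rail_load []
rail_stop []
rail_park []
cover_hinge []
cover_pad []
cup_rim []
pink_paint []
violet_paint []
brush_grip []
rail []
```

View pics/scene0.png

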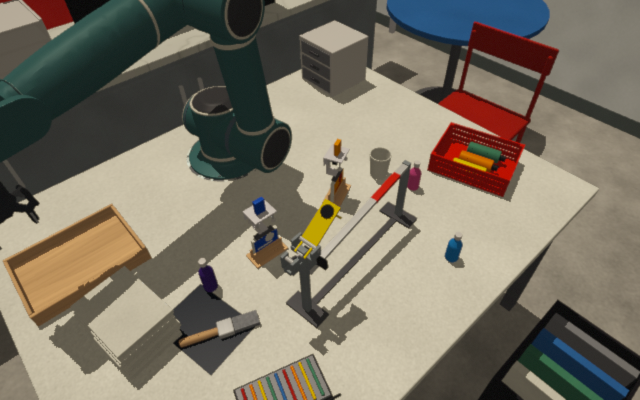

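View pics/side0.png

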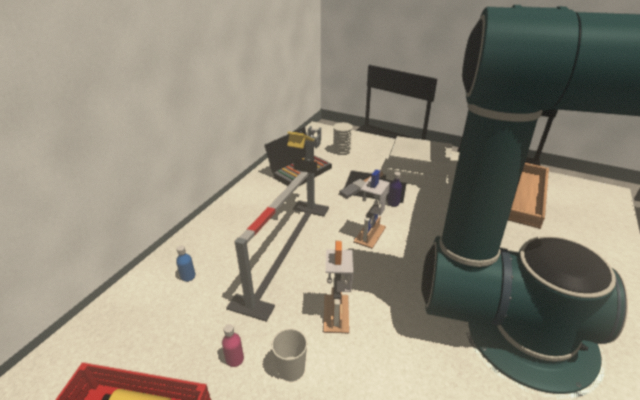

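View pics/wrist0.png

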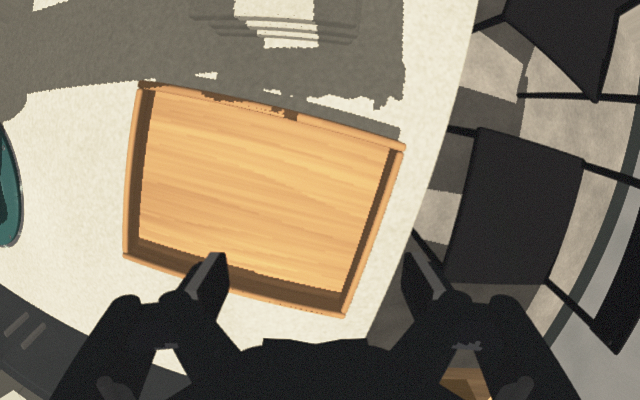

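The scene view shows the blue tab at about (259,205), orange tab (338,147), red rail part (385,187) and the cover's pad (327,211). The side view has the blue tab at (376,178) and red part (260,222). Now I'll triangulate.

```bash
cat > h.py <<'E'
import numpy as np, cv2
from scipy.spatial.transform import Rotation as Ro
from plant import status, camera, nets
def tri(cs,uv1,cd,uv2):
    P=[np.asarray(c["K"])@np.c_[c["R"],c["t"]] for c in (cs,cd)]
    X=cv2.triangulatePoints(P[0],P[1],np.array(uv1,float).reshape(2,1),np.array(uv2,float).reshape(2,1))
    X=(X[:3]/X[3]).ravel()
    e=[proj(c,X)-np.array(u) for c,u in ((cs,uv1),(cd,uv2))]
    return X,np.round(np.r_[e[0],e[1]],1)
def proj(c,X):
    p=np.asarray(c["K"])@(np.asarray(c["R"])@X+c["t"]); return p[:2]/p[2]
def onz(c,uv,z):
    R=np.asarray(c["R"]);d=R.T@np.linalg.inv(c["K"])@np.r_[uv,1.];o=-R.T@np.asarray(c["t"])
    return o+d*(z-o[2])/d[2]
def tip(n,t):
    return [np.array(d["at"])*[640,400] for d in nets.tip_of(n,t)]
def pose():
    s=status.sense();w,x,y,z=s["ee_rot"];return s,Ro.from_quat([x,y,z,w]).as_matrix(),np.array(s["tool_pos"])
E
python3 - <<'E'
from h import *
cs=camera("scene");cd=camera("side")
for t in ["blue_grip","blue_hook","blue_canvas","amber_grip","rail_load","rail_stop","rail_park","cover_hinge","cover_pad","cup_rim","pink_paint","violet_paint","brush_grip","rail"]:
    a=tip("scene",t);b=tip("side",t)
    for i in range(min(2,len(a))):
      for j in range(min(2,len(b))):
        X,e=tri(cs,a[i],cd,b[j]); print(t,i,j,X.round(3),e)
for n,c in(("scene",cs),("side",cd)):
    cv2.imwrite(f"pics/{n}_z.png",cv2.resize(c["pixels"][120:320,200:440],None,fx=3,fy=3,interpolation=cv2.INTER_CUBIC))
E
```

```text
blue_grip 0 0 [ 0.45  -0.159  0.197] [-2.4 -1.2 -2.8  1.2]
blue_grip 1 0 [ 0.527 -0.157  0.157] [-24.8 -11.1 -29.8   6.7]
blue_hook 0 0 [ 0.455 -0.164  0.143] [-0.  -0.  -0.1  0. ]
blue_canvas 0 0 [ 0.556 -0.092  0.046] [ 44.4  10.   44.7 -21.2]
amber_grip 0 0 [0.419 0.149 0.204] [-1.9 -0.6 -3.2  0.8]
amber_grip 0 1 [0.569 0.01  0.373] [-0.3 -0.1 -0.4  0.1]
rail_load 0 0 [0.623 0.129 0.204] [ 0.7  0.1  0.9 -0.1]
rail_load 1 0 [0.612 0.022 0.158] [25.5  3.9 29.  -8.3]
rail_stop 0 0 [ 0.666 -0.155  0.151] [-0.3 -0.1 -0.3  0.1]
rail_stop 0 1 [ 0.678 -0.075  0.065] [26.   4.5 25.7 -7.4]
rail_stop 1 0 [ 0.631 -0.131  0.181] [ 6.   1.7  6.1 -1.8]
rail_stop 1 1 [ 0.641 -0.052  0.105] [ 31.6   5.6  32.1 -10.7]
rail_park 0 0 [ 0.663 -0.145  0.154] [ 2.4  0.6  2.3 -0.6]
rail_park 0 1 [ 0.567 -0.174  0.141] [-31.5 -13.3 -36.8   6.4]
rail_park 1 0 [ 0.656 -0.117  0.17 ] [-0.4 -0.1 -0.4  0.1]
rail_park 1 1 [ 0.563 -0.143  0.161] [-32.9 -13.9 -40.    6.4]
cover_hinge 0 0 [ 0.669 -0.176  0.267] [ 1.4  0.4  1.3 -0.4]
cover_pad 0 0 [ 0.652 -0.102  0.308] [-0.4 -0.1 -0.4  0.1]
cover_pad 1 0 [0.696 0.014 0.35 ] [-32.3  -6.9 -40.1   0.6]
cup_rim 0 0 [0.442 0.313 0.083] [ 0.9  0.1  1.9 -0.3]
cup_rim 0 1 [0.5   0.087 0.313] [-35.  -16.9 -59.7   8.4]
cup_rim 1 0 [ 0.499  0.102 -0.203] [18.8  3.1 25.6 -6. ]
cup_rim 1 1 [ 0.559 -0.148  0.161] [-33.  -14.2 -40.    6.5]
pink_paint 0 0 [ 0.556  0.167 -0.219] [ 39.7   2.9  50.4 -11.3]
pink_paint 1 0 [ 0.564  0.359 -0.009] [-1.2 -0.1 -2.2  0.1]
violet_paint 0 0 [ 0.438 -0.347 -0.005] [-1.  -0.5 -1.   0.5]
violet_paint 1 0 [0.461 0.128 0.277] [-36.6 -19.9 -69.7  10.1]
brush_grip 0 0 [ 0.55  -0.429 -0.005] [ 0.7  0.3  0.6 -0.3]
brush_grip 0 1 [ 0.5   -0.405 -0.13 ] [ 7.3  3.2  6.8 -2.9]
rail 0 0 [0.64  0.012 0.005] [ 1.6  0.3  2.  -0.3]
rail 0 1 [ 0.55  -0.086  0.104] [-46.2 -21.1 -64.9   5.2]
```

View pics/scene_z.png

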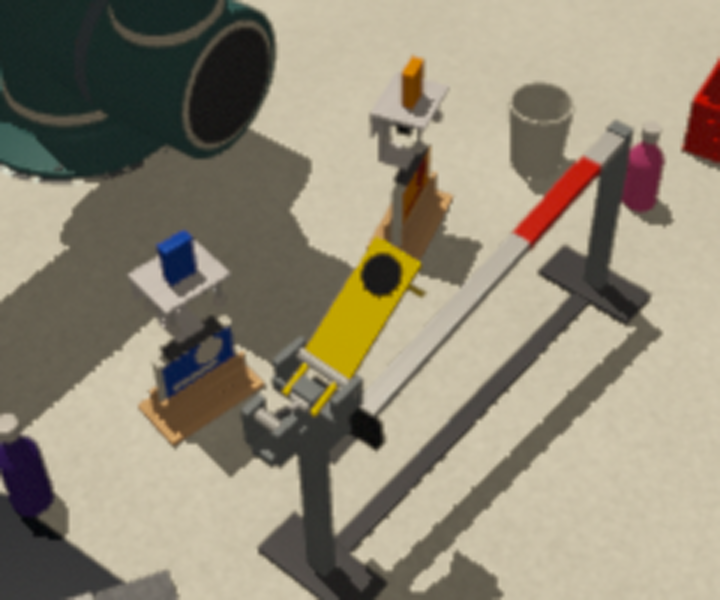

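View pics/side_z.png

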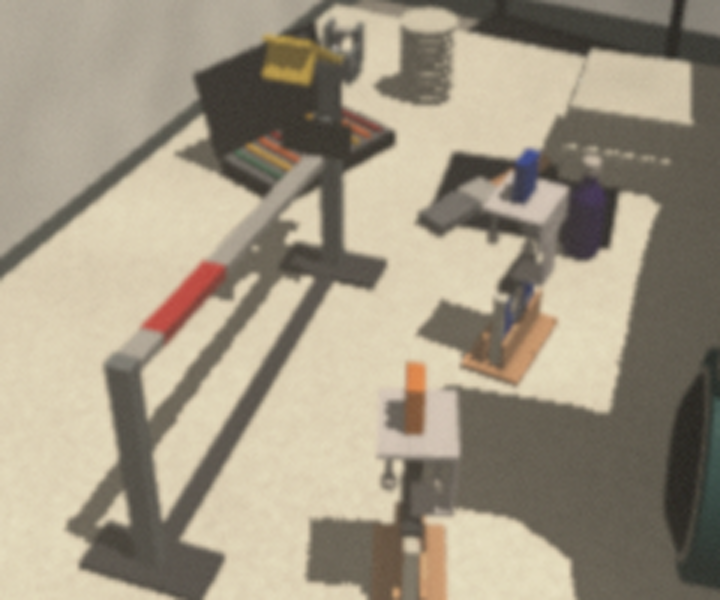

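The zoom shows the blue plate and tab fully visible in both views, with the strap towards the robot. The rail is clear, with the red part at (385,187) in the full scene picture. Next I'll fit the rail pose and plan a hover over the blue tab.

```bash
cat >> h.py <<'E'
def railpt(p,x,y,z):
    c,s=np.cos(p[2]),np.sin(p[2]); return np.array([p[0]+c*x-s*y,p[1]+s*x+c*y,z])
RP={"rail":(0,0,0),"rail_load":(0,.12,.2006),"rail_stop":(0,-.159,.1643),"rail_park":(0,-.125,.169),"cover_hinge":(0,-.188,.264)}
def plan(target,yaw,n,zc=None):
    """yaw = world direction of tool y (mod pi)."""
    s,R,p=pose(); cur=np.arctan2(R[1,1],R[0,1]); d=(yaw-cur+np.pi/2)%np.pi-np.pi/2
    t=np.array(target); print("q",np.round(s["q"],3),"cur yaw",round(cur,3),"dyaw",round(d,3),"dpos",(t-p).round(4),"tilt",R[:,2].round(4))
    for i in range(n):
        # tool axes at row begin
        dl=R.T@((t-p)/n); print([*dl.round(4),round(-d/n,4)])
        R=Ro.from_rotvec([0,0,d/n]).as_matrix()@R
E
python3 - <<'E'
from h import *
from scipy.optimize import least_squares
cs=camera("scene");cd=camera("side")
obs=[]
for k in RP:
    for n,c in(("scene",cs),("side",cd)):
        a=tip(n,k)
        if a: obs.append((k,c,a[0],n))
def f(p): return np.concatenate([proj(c,railpt(p,*RP[k]))-a for k,c,a,n in obs])
r=least_squares(f,[.64,.01,.14],loss="soft_l1",f_scale=1.5);print(r.x)
for o,e in zip(obs,r.fun.reshape(-1,2)):print(o[0],o[3],e.round(1))
print("load",railpt(r.x,0,.12,.2))
plan([.45,-.16,.40],-.3,10)
E
```

```text
[0.64287073 0.00864267 0.14012297]
rail scene [-0.3  1.3]
rail side [ 2.1 -0.8]
rail_load scene [1.2 0.2]
rail_load side [ 0.7 -1.7]
rail_stop scene [-0.2 -0.3]
rail_stop side [-68.7  -9.6]
rail_park scene [-0.2 -1.8]
rail_park side [0.2 0. ]
cover_hinge scene [ 1.  -1.6]
cover_hinge side [-0.   0.7]
load [0.62611094 0.12746653 0.2       ]
q [-1.345  0.116  1.442  0.     1.584 -0.038] cur yaw -1.307 dyaw 1.007 dpos [0.274  0.4917 0.1687] tilt [ 0.  0. -1.]
[np.float64(0.0393), np.float64(-0.0403), np.float64(-0.0169), np.float64(-0.1007)]
[np.float64(0.0431), np.float64(-0.0362), np.float64(-0.0169), np.float64(-0.1007)]
[np.float64(0.0465), np.float64(-0.0316), np.float64(-0.0169), np.float64(-0.1007)]
[np.float64(0.0495), np.float64(-0.0268), np.float64(-0.0169), np.float64(-0.1007)]
[np.float64(0.0519), np.float64(-0.0217), np.float64(-0.0169), np.float64(-0.1007)]
[np.float64(0.0539), np.float64(-0.0164), np.float64(-0.0169), np.float64(-0.1007)]
[np.float64(0.0552), np.float64(-0.0109), np.float64(-0.0169), np.float64(-0.1007)]
[np.float64(0.056), np.float64(-0.0053), np.float64(-0.0169), np.float64(-0.1007)]
[np.float64(0.0563), np.float64(0.0004), np.float64(-0.0169), np.float64(-0.1007)]
[np.float64(0.056), np.float64(0.006), np.float64(-0.0169), np.float64(-0.1007)]
```

```bash
python3 -m inch '[[[0.038,-0.039,-0.03,-0.1],[0.042,-0.036,-0.03,-0.1],[0.046,-0.031,-0.03,-0.1],[0.049,-0.027,-0.03,-0.1],[0.052,-0.022,-0.02,-0.1],[0.053,-0.016,-0.01,-0.1],[0.055,-0.011,0,-0.1],[0.055,-0.005,0,-0.1]]]' 0; python3 -c "
from h import *
plan([.45,-.16,.38],-.3,5)"
```

```text
t: 5.35
tool_pos: [0.3903, -0.2554, 0.3842]
ee_rot: [0.0, 0.857, 0.516, 0.002]
ft_force: [1.3, -1.2, 0.1]
grip_width: 0.999
q [-0.636 -0.337  1.613  0.003  1.864 -0.148] cur yaw -0.487 dyaw 0.187 dpos [ 0.0597  0.0954 -0.0042] tilt [ 0.0029  0.0013 -1.    ]
[np.float64(0.0225), np.float64(0.0016), np.float64(0.0009), np.float64(-0.0375)]
[np.float64(0.0224), np.float64(0.0025), np.float64(0.0009), np.float64(-0.0375)]
[np.float64(0.0223), np.float64(0.0033), np.float64(0.0009), np.float64(-0.0375)]
[np.float64(0.0221), np.float64(0.0041), np.float64(0.0009), np.float64(-0.0375)]
[np.float64(0.022), np.float64(0.0049), np.float64(0.0009), np.float64(-0.0375)]
```

```bash
python3 -m inch '[[[0.038,0.003,0,-0.07],[0.038,0.005,0,-0.07],[0.035,0.007,0,-0.047],[0,0,0,0]]]' 0
cat >> h.py <<'E'
def wcam():
    s,R,p=pose(); c=camera("wrist"); return c,R,p
def wray(c,R,p,uv):
    K=np.asarray(c["K"]);v=np.array([(uv[0]-K[0,2])/K[0,0],(uv[1]-K[1,2])/K[1,1]]);th=np.hypot(*v)
    d=np.r_[v/th*np.sin(th),np.cos(th)];T=np.asarray(c["tool_from_camera"])
    return R@T[:3,3]+p, R@T[:3,:3]@d
def wz(c,R,p,uv,z):
    o,d=wray(c,R,p,uv); return o+d*(z-o[2])/d[2]
def wproj(c,R,p,X):
    T=np.asarray(c["tool_from_camera"]);K=np.asarray(c["K"]);x=T[:3,:3].T@(R.T@(np.array(X)-p)-T[:3,3])
    r=np.hypot(x[0],x[1]);th=np.arctan2(r,x[2]);return np.array([K[0,0]*th*x[0]/r+K[0,2],K[1,1]*th*x[1]/r+K[1,2]])
def save(c,name): cv2.imwrite(f"pics/{name}.png",c["pixels"])
E
python3 - <<'E'
from h import *
import pickle
c,R,p=wcam(); save(c,"w1"); print(p,R[:,1])
pickle.dump((c,R,p),open("w1.pkl","wb"))
for t,z in(("blue_grip",.201),("blue_hook",.143)):
    for a in tip("wrist",t)[:2]: print(t,a.round(1),wz(c,R,p,a,z).round(4))
E
```

```text
t: 5.85
tool_pos: [0.4511, -0.1532, 0.3855]
ee_rot: [0.001, 0.801, 0.598, 0.002]
ft_force: [0.4, -1.5, -0.5]
grip_width: 0.999
[ 0.4510566  -0.15321779  0.38554801] [ 0.95888348 -0.28376006  0.00476503]
blue_grip [319.7 186.1] [ 0.4547 -0.1629  0.201 ]
```

View pics/w1.png

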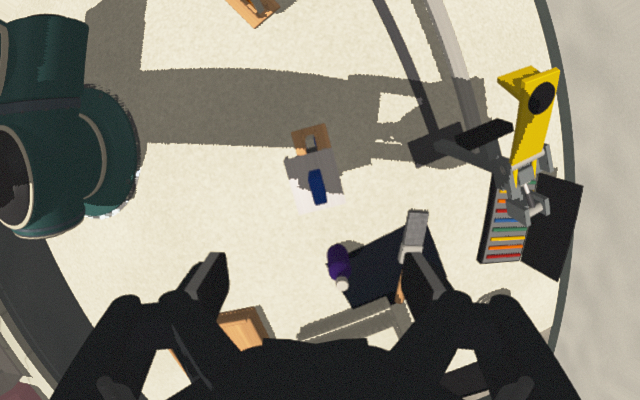

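The wrist view shows the blue tab at about (317,186) with its plate and stand above it. I'll zoom in for the yaw.

Run:
```python
from h import *
import pickle
c,R,p=pickle.load(open("w1.pkl","rb"))
cv2.imwrite("pics/w1z.png",cv2.resize(c["pixels"][115:215,270:370],None,fx=6,fy=6,interpolation=cv2.INTER_CUBIC))
```

```text
(no output)
```

View pics/w1z.png

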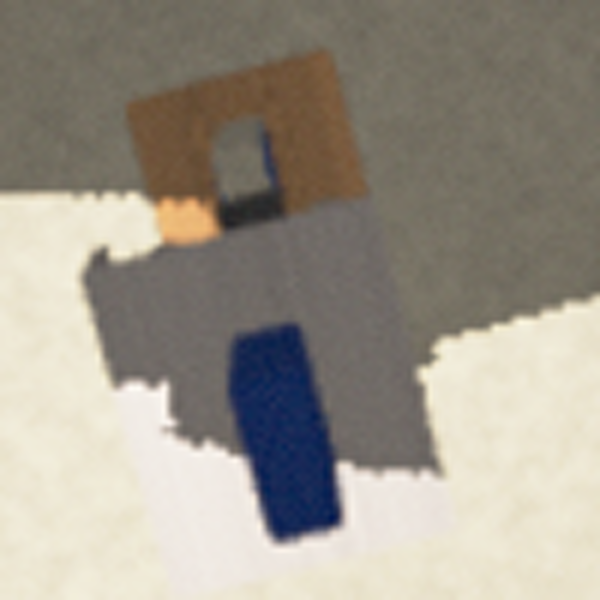

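Run:
```python
from h import *
import pickle
from scipy.optimize import least_squares, minimize
c,R,p=pickle.load(open("w1.pkl","rb"))
Z=lambda u,v:np.array([270+(u+.5)/6-.5,115+(v+.5)/6-.5])
# plate edges as points
for n,q in(("UR",(378,198)),("LR",(455,525)),("UL",(85,275)),("LL",(176,597))): print(n,wz(c,R,p,Z(*q),.179).round(4))
img=c["pixels"].astype(int);b=(img[...,0]-img[...,2]>50)&(img[...,0]>70);m=np.zeros((400,640),bool);m[160:212,300:335]=b[160:212,300:335];print(m.sum())
def mask(q):
    co,s=np.cos(q[2]),np.sin(q[2]);pts=[]
    for x in(-.007,.007):
        for y in(-.015,.015):
            for z in(.179,.223): pts.append(wproj(c,R,p,[q[0]+co*x-s*y,q[1]+s*x+co*y,z]))
    h=cv2.convexHull(np.float32(pts)).reshape(-1,2)
    M=np.zeros((800,800),np.uint8);cv2.fillConvexPoly(M,np.round(((h-[290,150]+.5)*16)*16).astype(int),1,shift=4)
    return M
mm=cv2.resize(m[150:200+0,290:340].astype(np.uint8)*0+m[150:200,290:340],(800,800),interpolation=cv2.INTER_NEAREST) if False else None
sub=np.zeros((50,50),np.uint8);sub=m[162:212,290:340].astype(np.uint8)
big=cv2.resize(sub,(800,800),interpolation=cv2.INTER_NEAREST)
def mask(q,mask0=mask):
    co,s=np.cos(q[2]),np.sin(q[2]);pts=[wproj(c,R,p,[q[0]+co*x-s*y,q[1]+s*x+co*y,z]) for x in(-.007,.007) for y in(-.015,.015) for z in(.179,.223)]
    h=cv2.convexHull(np.float32(pts)).reshape(-1,2);M=np.zeros((800,800),np.uint8)
    cv2.fillConvexPoly(M,np.round((h-[290,162]+.5)*16*16).astype(np.int32),1,shift=4);return M
best=None
for y0 in(-.6,-.4,-.2,0.,.2):
    r=minimize(lambda q:(mask(q*[1e-2,1e-2,.1])!=big).mean(),[45.4,-16.,y0*10],method="Nelder-Mead",options=dict(initial_simplex=[[45.4,-16.,y0*10],[46,-16,y0*10],[45.4,-15.5,y0*10],[45.4,-16,y0*10+1.5]]))
    print(y0,r.x*[1e-2,1e-2,.1],r.fun,big.mean())
```

```text
UR [ 0.4802 -0.1292  0.179 ]
LR [ 0.4774 -0.1957  0.179 ]
UL [ 0.4226 -0.1275  0.179 ]
LL [ 0.4201 -0.1944  0.179 ]
380
-0.6 [ 0.45228447 -0.16049584 -0.14830771] 0.0489765625 0.152
-0.4 [ 0.45239183 -0.16019841 -0.14953105] 0.04891875 0.152
-0.2 [ 0.45236107 -0.16034617 -0.15056726] 0.0489609375 0.152
0.0 [ 0.45234271 -0.16026622 -0.1494765 ] 0.0489359375 0.152
0.2 [ 0.45235841 -0.16026869 -0.14850553] 0.04890625 0.152
```

Run:
```python
from h import *
import pickle
c,R,p=pickle.load(open("w1.pkl","rb"))
im=cv2.resize(c["pixels"][115:215,270:370],None,fx=6,fy=6,interpolation=cv2.INTER_CUBIC)
q=[.4501,-.1617,-.033]
co,s=np.cos(q[2]),np.sin(q[2])
def W(x,y,z): u=wproj(c,R,p,[q[0]+co*x-s*y,q[1]+s*x+co*y,z]);return tuple(np.round((u-[270,115]+.5)*6).astype(int))
for (a,b,z,col) in((.029,.034,.179,(0,255,0)),(.007,.015,.179,(0,255,255)),(.007,.015,.223,(0,0,255))):
    k=[W(a,b,z),W(a,-b,z),W(-a,-b,z),W(-a,b,z)]
    cv2.polylines(im,[np.array(k)],True,[int(v) for v in col],1)
cv2.imwrite("pics/w1o.png",im)
```

```text
(no output)
```

View pics/w1o.png

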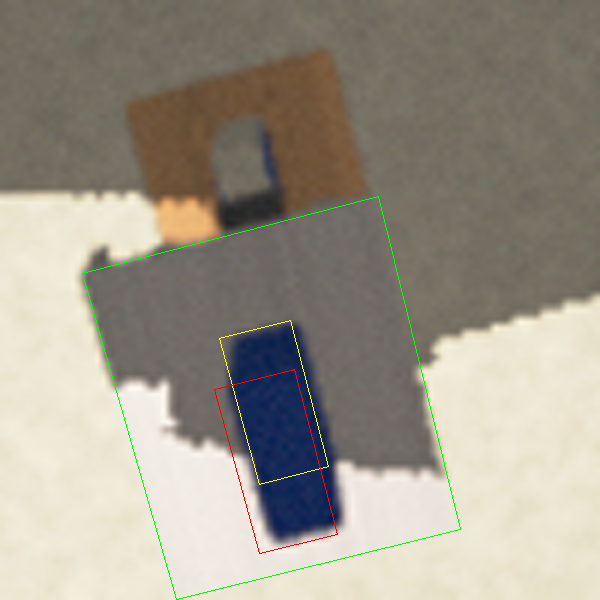

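Overlay with yaw −0.035 fits the plate well (corners at zoom (85,275), (380,198), (455,525), (176,597)). The tab centre is ≈ (0.452,−0.161).

```bash
python3 -c "
from h import *
plan([.452,-.161,.26],-.035,3)"
```

```text
q [-0.387 -0.317  1.595  0.002  1.859 -0.095] cur yaw -0.292 dyaw 0.257 dpos [ 0.0019 -0.0058 -0.1256] tilt [ 5.1e-03  1.0e-04 -1.0e+00]
[np.float64(-0.0017), np.float64(0.0009), np.float64(0.0419), np.float64(-0.0856)]
[np.float64(-0.0018), np.float64(0.0008), np.float64(0.0419), np.float64(-0.0856)]
[np.float64(-0.0019), np.float64(0.0006), np.float64(0.0419), np.float64(-0.0856)]
```

```bash
python3 -m inch '[[[-0.002,0.001,0.042,-0.086],[-0.002,0.001,0.042,-0.086],[-0.002,0.001,0.042,-0.086],[0,0,0,0]]]' 0;python3 - <<'E'
from h import *
plan([.452,-.161,.187],-.035,3)
c,R,p=wcam(); save(c,"w2")
E
```

```text
t: 6.5
tool_pos: [0.4509, -0.1657, 0.2574]
ee_rot: [0.003, 0.719, 0.695, 0.002]
ft_force: [-0.4, 0.2, 1.1]
grip_width: 0.999
q [-0.406 -0.326  1.808  0.002  1.653 -0.372] cur yaw -0.034 dyaw -0.001 dpos [ 0.0011  0.0047 -0.0704] tilt [ 0.0068 -0.0012 -1.    ]
[np.float64(0.0016), np.float64(0.0001), np.float64(0.0235), np.float64(0.0003)]
[np.float64(0.0016), np.float64(0.0001), np.float64(0.0235), np.float64(0.0003)]
[np.float64(0.0016), np.float64(0.0001), np.float64(0.0235), np.float64(0.0003)]
```

View pics/w2.png

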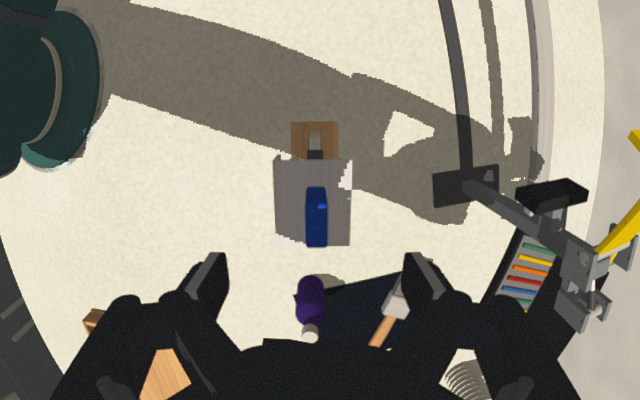

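The tab is square to the jaws, at (316,217) midway between the fingers. I'll descend and close.

```bash
python3 -m inch '[[[0.002,0,0.024,0],[0.002,0,0.024,0],[0.001,0,0.023,0],[0,0,0,0]]]' 0; python3 -c "
from h import *
plan([.452,-.161,.187],-.035,1)
c,R,p=wcam(); save(c,'w3')"
```

```text
t: 7.05
tool_pos: [0.4547, -0.1637, 0.1979]
ee_rot: [0.01, 0.724, 0.69, 0.005]
ft_force: [0.7, -0.1, 0.6]
grip_width: 1.002
q [-3.990e-01 -3.170e-01  1.896e+00  1.000e-03  1.540e+00 -3.520e-01] cur yaw -0.047 dyaw 0.012 dpos [-0.0027  0.0027 -0.0109] tilt [ 0.0201 -0.0072 -0.9998]
[np.float64(0.0026), np.float64(-0.0031), np.float64(0.0108), np.float64(-0.0122)]
```

View pics/w3.png

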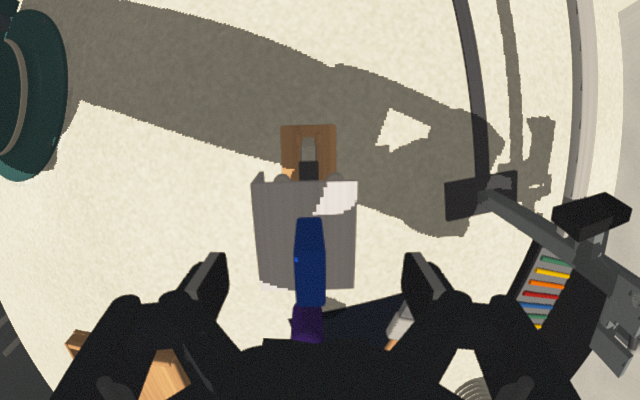

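```bash
python3 -m inch '[[[0.002,-0.002,0.006,-0.012],[0.001,-0.001,0.006,0],[0,0,0,0]]]' 0; python3 -c "
from h import *
plan([.452,-.161,.187],-.035,1)"
```

```text
t: 7.48
tool_pos: [0.4533, -0.1613, 0.1901]
ee_rot: [0.012, 0.72, 0.694, 0.006]
ft_force: [0.2, 0.2, 0.1]
grip_width: 1.002
q [-3.960e-01 -3.230e-01  1.914e+00  1.000e-03  1.523e+00 -3.600e-01] cur yaw -0.036 dyaw 0.001 dpos [-0.0013  0.0003 -0.0031] tilt [ 0.0258 -0.0096 -0.9996]
[np.float64(0.0003), np.float64(-0.0014), np.float64(0.0031), np.float64(-0.0006)]
```

```bash
python3 -m inch '[[[0,-0.001,0.003,0],[0,0,0,0],[0,0,0,0],[0,0,0,0],[0,0,0,0],[0,0,0,0],[0,0,0,0]]]' 255; python3 -c "
from h import *
plan([.452,-.161,.187],-.035,1); print(status.sense()['ft_force'],status.sense()['ft_torque'])
c,R,p=wcam(); save(c,'w4')"
```

```text
t: 8.35
tool_pos: [0.4518, -0.1614, 0.1874]
ee_rot: [0.012, 0.72, 0.694, 0.005]
ft_force: [-1.5, 0.0, 1.6]
grip_width: 0.157
q [-0.396 -0.325  1.919  0.     1.521 -0.361] cur yaw -0.036 dyaw 0.001 dpos [ 0.0002  0.0004 -0.0004] tilt [ 0.0242 -0.0097 -0.9997]
[np.float64(0.0004), np.float64(0.0001), np.float64(0.0004), np.float64(-0.0006)]
[-1.48959464  0.01149408  1.57063534] [0.02671957 0.91394465 0.12497302]
```

View pics/w4.png

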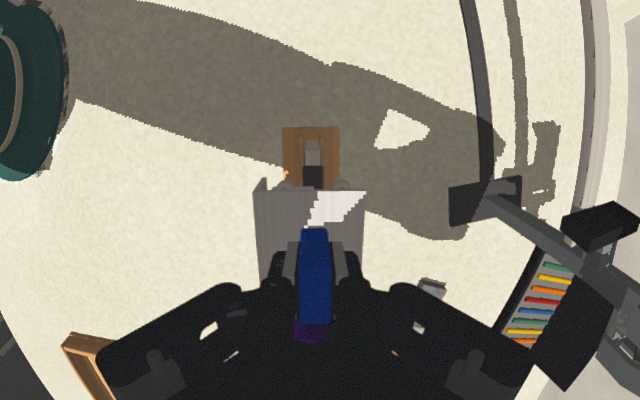

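Opening 0.157 ≈ 13 mm, so the tab is held. I'll lift straight up.

```bash
python3 -m inch '[[[0,0,-0.015,0],[0,0,-0.02,0],[0,0,-0.02,0],[0,0,-0.02,0],[0,0,-0.015,0],[0,0,0,0]]]'
python3 - <<'E'
from h import *
print(status.sense()['ft_force'])
plan([.535,.11,.28],.14,8)
for n in("scene","side"): save(camera(n),n+"5")
E
```

```text
t: 9.15
tool_pos: [0.4503, -0.1605, 0.2857]
ee_rot: [0.014, 0.72, 0.694, 0.007]
ft_force: [1.1, -0.1, -2.4]
grip_width: 0.154
[ 1.14297474 -0.0738287  -2.41355156]
q [-3.96e-01 -3.49e-01  1.78e+00  1.00e-03  1.68e+00 -3.61e-01] cur yaw -0.036 dyaw 0.176 dpos [ 0.0847  0.2705 -0.0057] tilt [ 0.0286 -0.0107 -0.9995]
[np.float64(0.0342), np.float64(0.0094), np.float64(0.0006), np.float64(-0.022)]
[np.float64(0.034), np.float64(0.0101), np.float64(0.0007), np.float64(-0.022)]
[np.float64(0.0337), np.float64(0.0108), np.float64(0.0007), np.float64(-0.022)]
[np.float64(0.0335), np.float64(0.0116), np.float64(0.0007), np.float64(-0.022)]
[np.float64(0.0332), np.float64(0.0123), np.float64(0.0007), np.float64(-0.022)]
[np.float64(0.0329), np.float64(0.013), np.float64(0.0008), np.float64(-0.022)]
[np.float64(0.0326), np.float64(0.0138), np.float64(0.0008), np.float64(-0.022)]
[np.float64(0.0323), np.float64(0.0145), np.float64(0.0008), np.float64(-0.022)]
```

View pics/scene5.png

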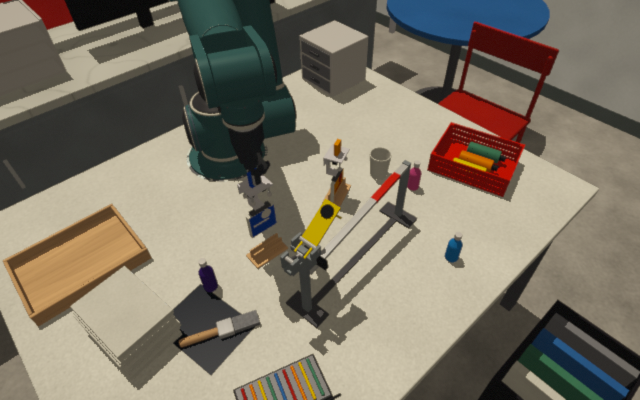

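View pics/side5.png

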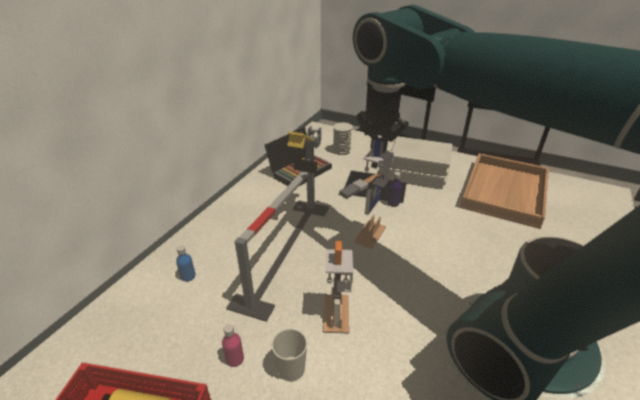

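The canvas is clear of its stand (scene (262,220)). I'll carry it to the robot side of the red section.

```bash
python3 -m inch '[[[0.02,0.006,0,-0.02],[0.037,0.011,0,-0.025],[0.04,0.012,0,-0.025],[0.04,0.013,0,-0.025],[0.04,0.014,0,-0.025],[0.04,0.015,0,-0.025],[0.03,0.012,0,-0.02],[0.015,0.006,0,-0.01]]]'; python3 -c "
from h import *
plan([.535,.11,.28],.14,2)"
```

```text
t: 10.25
tool_pos: [0.5271, 0.1129, 0.2744]
ee_rot: [0.009, 0.655, 0.755, 0.001]
ft_force: [0.2, -0.6, -2.0]
grip_width: 0.16
q [ 0.17  -0.198  1.677 -0.012  1.649  0.027] cur yaw 0.142 dyaw -0.002 dpos [ 0.0079 -0.0029  0.0056] tilt [ 0.0154 -0.0098 -0.9998]
[np.float64(-0.002), np.float64(0.0037), np.float64(-0.0027), np.float64(0.001)]
[np.float64(-0.002), np.float64(0.0037), np.float64(-0.0027), np.float64(0.001)]
```

```bash
cat >> h.py <<'E'
RAIL=np.array([0.64287,0.00864,0.1401])
def qm(q): w,x,y,z=q; return Ro.from_quat([x,y,z,w]).as_matrix()
Rg=qm(np.array([0.012,0.72,0.694,0.005])/np.linalg.norm([0.012,0.72,0.694,0.005])); pg=np.array([.4518,-.1614,.1874])
yg=np.arctan2(Rg[1,1],Rg[0,1]); Rrel=Rg.T@Ro.from_rotvec([0,0,yg]).as_matrix()
_go=Rg.T@(np.array([.452,-.161,.201])-pg); _go[1]=0
def hook(R,p,off=(0,0,-.058)):
    return p+R@_go+R@Rrel@np.array(off)
def inrail(X):
    c,s=np.cos(RAIL[2]),np.sin(RAIL[2]);d=X[:2]-RAIL[:2];return np.array([c*d[0]+s*d[1],-s*d[0]+c*d[1],X[2]])
def report():
    s,R,p=pose();Rh=R@Rrel;h=inrail(hook(R,p));print("hook rail-frame",h.round(4),"above axis",round(h[2]-.185-.13*h[1],4),"yaw rel",round(np.arctan2(Rh[1,0],Rh[0,0])-RAIL[2],4),"hanger z",Rh[:,2].round(4),"F",np.round(s["ft_force"],1),"grip",round(s["grip_width"],3),"t",s["t"])
    return s,R,p
E
python3 - <<'E'
from h import *
import pickle
s,R,p=report()
d={n:camera(n) for n in("scene","side")}
c,R,p=wcam();pickle.dump((d,c,R,p),open("v6.pkl","wb"))
save(c,"w6")
for n in d: save(d[n],n+"6")
for n in("scene","side"): cv2.imwrite(f"pics/{n}6z.png",cv2.resize(d[n]["pixels"][110:310,200:440],None,fx=3,fy=3,interpolation=cv2.INTER_CUBIC))
E
```

```text
hook rail-frame [-0.1008  0.1197  0.23  ] above axis 0.0294 yaw rel 0.0018 hanger z [0.0099 0.0039 0.9999] F [ 0.2 -0.6 -2. ] grip 0.16 t 10.25
```

View pics/w6.png

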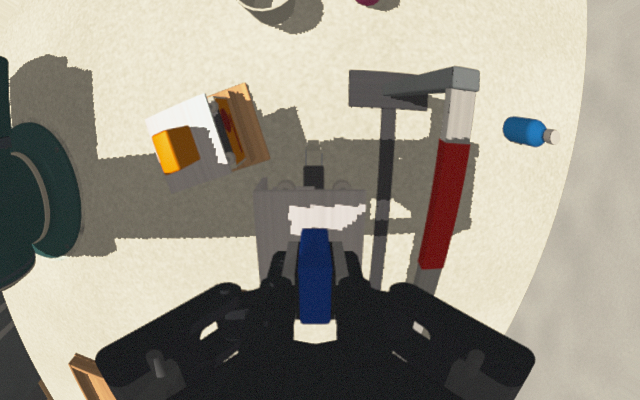

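View pics/side6z.png

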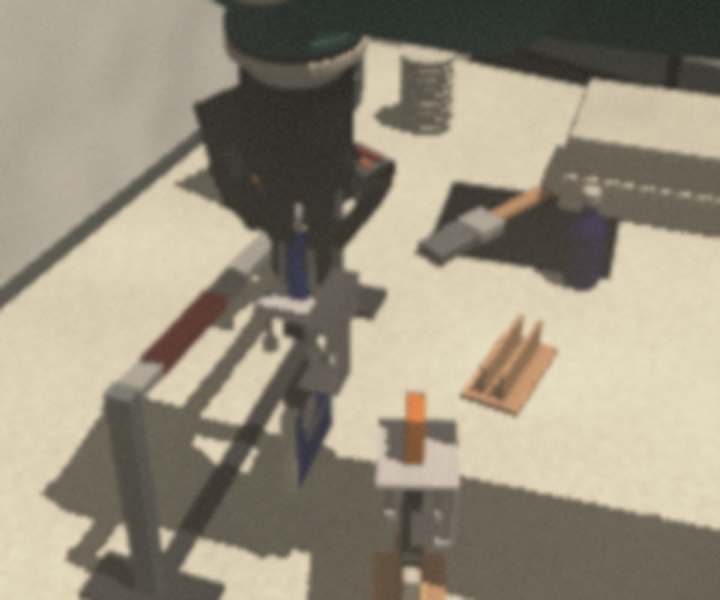

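View pics/scene6z.png

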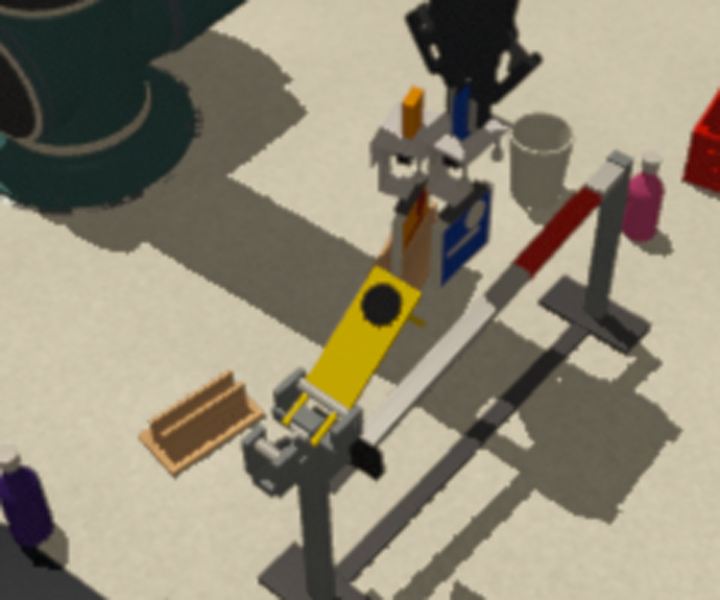

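Wrist view: the hanger is held square, with the red bar part from (455,141) to (431,267) on its right. The canvas is free of the orange stand. I'll zoom in on the bar to refine the rail pose.

Run:
```python
from h import *
import pickle
d,c,R,p=pickle.load(open("v6.pkl","rb"))
im=cv2.resize(c["pixels"][60:290,400:490],None,fx=5,fy=5,interpolation=cv2.INTER_CUBIC)
im=cv2.convertScaleAbs(im,alpha=1.5)
im2=im.copy()
for y in (.066,.174):
  for x in(-.01,.01):
    for dz in(.006,-.006,-.012):
      u=wproj(c,R,p,railpt(RAIL,x,y,.185+.13*y+dz)); cv2.circle(im2,tuple(np.round((u-[400,60]+.5)*5).astype(int)),3,(0,255,0) if dz>0 else (255,255,0),-1)
      if dz>0: print(x,y,u.round(1))
o=np.hstack([im[:600],im2[:600]]);o=cv2.resize(np.hstack([im,im2]),None,fx=.52,fy=.52) if 0 else np.hstack([im[350:,:400],im2[350:,:400]])
print(o.shape);cv2.imwrite("pics/w6b.png",o[:600]); cv2.imwrite("pics/w6c.png",np.hstack([im[:600,:400],im2[:600,:400]])[250:600])
```

```text
-0.01 0.066 [419.9 268.8]
0.01 0.066 [441.2 267.5]
-0.01 0.174 [442.7 141.7]
0.01 0.174 [467.1 143.2]
(800, 800, 3)
```

View pics/w6b.png

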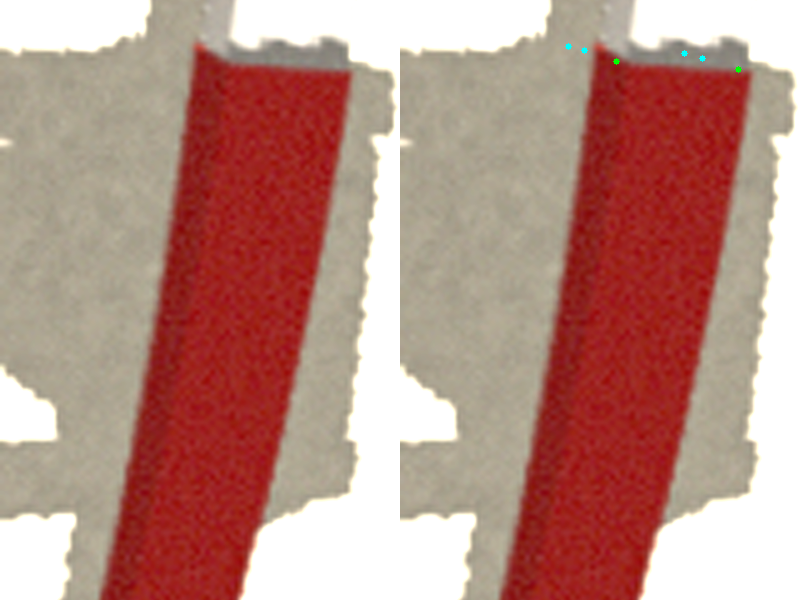

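View pics/w6c.png

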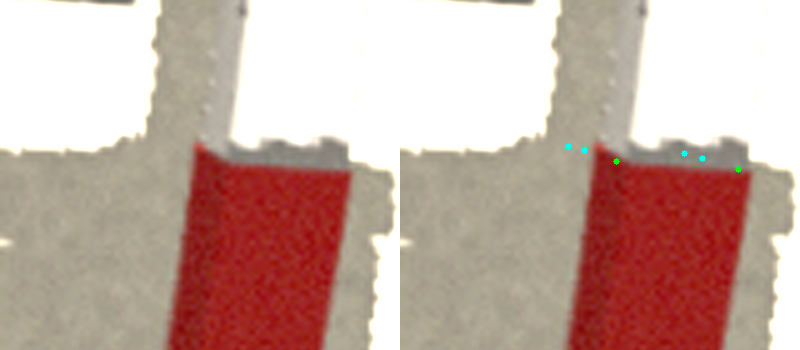

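Run:
```python
from h import *
import pickle
d,c,R,p=pickle.load(open("v6.pkl","rb"))
im=cv2.resize(c["pixels"][200:290,400:460],None,fx=6,fy=6,interpolation=cv2.INTER_CUBIC)
im=cv2.convertScaleAbs(im,alpha=1.8);im2=im.copy()
for y in (.066,.174):
  for x in(-.01,.01):
    for dz in(.006,-.006):
      u=wproj(c,R,p,railpt(RAIL,x,y,.185+.13*y+dz)); cv2.circle(im2,tuple(np.round((u-[400,200]+.5)*6).astype(int)),3,(0,255,0) if dz>0 else (255,255,0),-1)
cv2.imwrite("pics/w6d.png",np.hstack([im,im2]))
```

```text
(no output)
```

View pics/w6d.png

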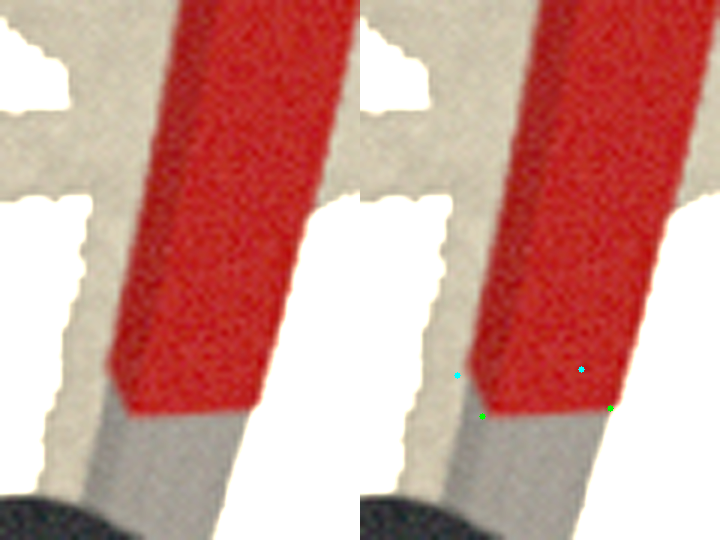

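Run:
```python
from h import *
import pickle
from scipy.optimize import least_squares
d,c,R,p=pickle.load(open("v6.pkl","rb"))
A=lambda u,v:np.array([400+(u+.5)/5-.5,60+(350+v+.5)/5-.5]); B=lambda u,v:np.array([400+(u+.5)/6-.5,200+(v+.5)/6-.5])
ob=[(-.01,.174,A(222,65)),(.01,.174,A(351,71)),(-.01,.066,B(128,418)),(.01,.066,B(260,407))]
def f(q,dz=0): return np.concatenate([wproj(c,R,p,railpt(q,x,y,.191+.13*y+dz))-u for x,y,u in ob])
r=least_squares(f,RAIL);print(r.x,r.fun.round(2))
r=least_squares(lambda q:f(q,q[3]),[*RAIL,0]);print(r.x,r.fun.round(2))
# tab and plate overlay from hook()
im=cv2.resize(c["pixels"][150:350,240:390],None,fx=4,fy=4,interpolation=cv2.INTER_CUBIC);im=cv2.convertScaleAbs(im,alpha=1.5)
def W(o): return tuple(np.round((wproj(c,R,p,hook(R,p,o))-[240,150]+.5)*4).astype(int))
for a,b,z,col in((.029,.034,-.022,(0,255,0)),(.007,.015,-.022,(0,255,255)),(.007,.015,.022,(0,0,255))):
    cv2.polylines(im,[np.array([W((a,b,z)),W((a,-b,z)),W((-a,-b,z)),W((-a,b,z))])],True,col,1)
cv2.imwrite("pics/w6e.png",im[:600])
```

```text
[0.64421934 0.00842439 0.13830321] [ 0.69 -0.27 -0.85  0.12  0.48 -0.15 -0.37  0.36]
[6.44172344e-01 8.45274769e-03 1.38427786e-01 1.26524394e-04] [ 0.68 -0.3  -0.84  0.09  0.48 -0.11 -0.36  0.4 ]
```

View pics/w6e.png

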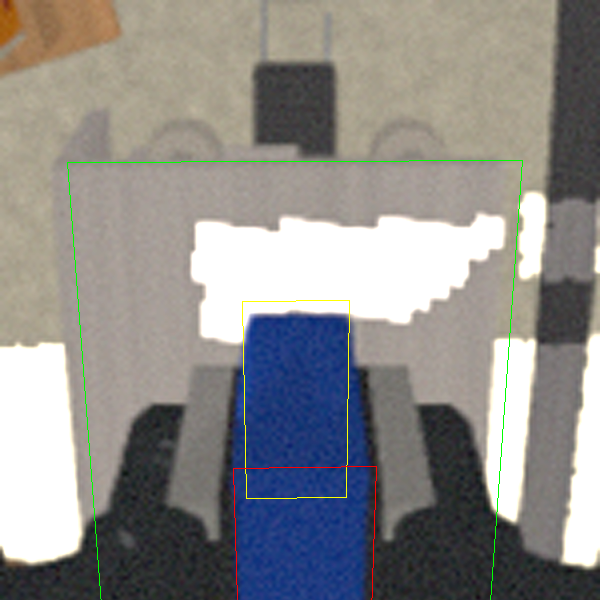

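```bash
python3 - <<'E'
from h import *
import pickle
d,c,R,p=pickle.load(open("v6.pkl","rb"))
for o in [(0,.025,-.04),(0,.025,-.06),(-.0175,.031,-.045),(.0175,.031,-.045),(-.0175,.031,-.06),(.0175,.031,-.06),(-.029,.034,-.022),(.029,.034,-.022)]:
    print(o,((wproj(c,R,p,hook(R,p,o))-[240,150]+.5)*4).round(0))
E
sed -i 's/^RAIL=.*/RAIL=np.array([0.6435,0.0084,0.1383])/' h.py; python3 -c "
from h import *
report()"
```

```text
(0, 0.025, -0.04) [293. 188.]
(0, 0.025, -0.06) [291. 151.]
(-0.0175, 0.031, -0.045) [172. 139.]
(0.0175, 0.031, -0.045) [413. 138.]
(-0.0175, 0.031, -0.06) [179. 115.]
(0.0175, 0.031, -0.06) [402. 114.]
(-0.029, 0.034, -0.022) [ 67. 162.]
(0.029, 0.034, -0.022) [522. 160.]
hook rail-frame [-0.1019  0.1185  0.2304] above axis 0.03 yaw rel 0.0024 hanger z [0.0095 0.0041 0.9999] F [ 0.6 -1.  -1.8] grip 0.161 t 10.4
```

```bash
python3 -m inch '[[[0,0.016,0,0],[0,0.018,0,0],[0,0.014,0,0],[0,0.005,0,0],[0,0,0,0]]]'; python3 -c "
from h import *
report()"
```

```text
t: 11.02
tool_pos: [0.583, 0.1156, 0.2755]
ee_rot: [0.01, 0.657, 0.753, 0.001]
ft_force: [0.8, -0.5, -2.2]
grip_width: 0.156
hook rail-frame [-0.0459  0.1148  0.231 ] above axis 0.0311 yaw rel -0.0024 hanger z [0.0092 0.0046 0.9999] F [ 0.8 -0.5 -2.2] grip 0.156 t 11.025
```

```bash
python3 -m inch '[[[0.002,0,0.004,-0.002],[0.002,0,0.004,0],[0,0,0,0]]]'
python3 - <<'E'
from h import *
report()
for n in ("scene","side"):
    c=camera(n); u=proj(c,railpt(RAIL,-.03,.12,.2)); a,b=np.round(u).astype(int); cv2.imwrite(f"pics/{n}7z.png",cv2.resize(c["pixels"][b-40:b+40,a-50:a+50],None,fx=7,fy=7,interpolation=cv2.INTER_CUBIC))
E
```

```text
t: 11.4
tool_pos: [0.5818, 0.1197, 0.2669]
ee_rot: [0.01, 0.657, 0.754, 0.001]
ft_force: [0.5, -0.0, -1.9]
grip_width: 0.155
hook rail-frame [-0.0465  0.119   0.2225] above axis 0.0221 yaw rel -0.0002 hanger z [0.0091 0.0046 0.9999] F [ 0.5 -0.  -1.9] grip 0.155 t 11.4
```

View pics/side7z.png

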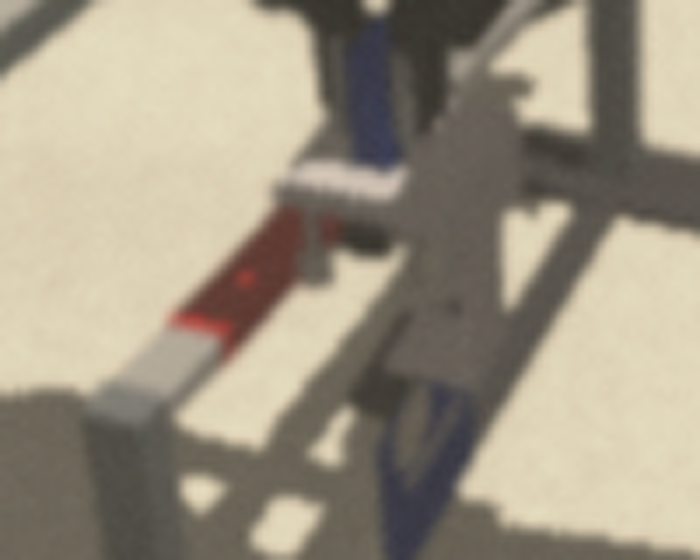

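View pics/scene7z.png

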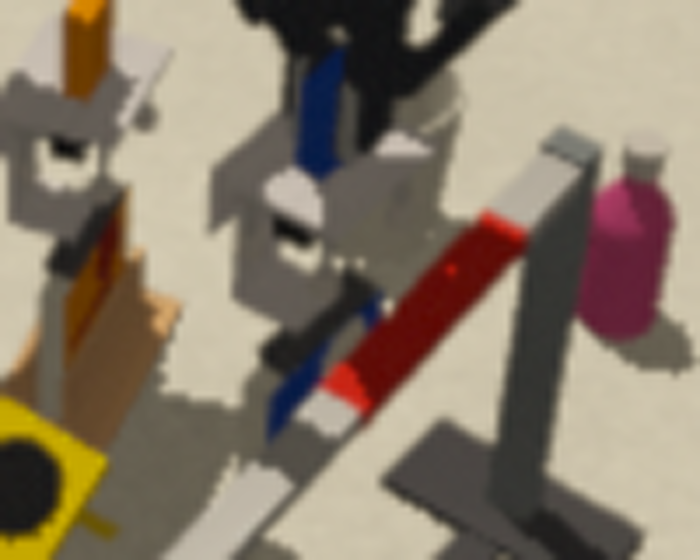

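The picture shows the plate level beside the red bar, with the rollers just above the bar's top. I'll slide it in along the rail's x.

```bash
python3 -m inch '[[[0.001,0.01,0,0],[0.001,0.012,0,0],[0.001,0.011,0,0],[0,0.005,0,0],[0,0,0,0]]]'; python3 -c "
from h import *
report()"
```

```text
t: 12.12
tool_pos: [0.6225, 0.1285, 0.2679]
ee_rot: [0.01, 0.657, 0.754, 0.002]
ft_force: [-0.5, -1.2, -1.2]
grip_width: 0.157
hook rail-frame [-0.005   0.1221  0.2235] above axis 0.0226 yaw rel -0.0003 hanger z [0.0084 0.0046 1.    ] F [-0.5 -1.2 -1.2] grip 0.157 t 12.125
```

```bash
python3 -m inch '[[[0,0.003,0,0],[0,0.002,0,0],[0,0,0,0]]]'
python3 - <<'E'
from h import *
import pickle
report()
c,R,p=wcam(); pickle.dump((c,R,p),open("v8.pkl","wb"))
im=cv2.resize(c["pixels"][60:260,240:400],None,fx=4,fy=4,interpolation=cv2.INTER_CUBIC);im=cv2.convertScaleAbs(im,alpha=1.5)
for x in(-.01,.01):
    k=[np.round((wproj(c,R,p,railpt(RAIL,x,y,.191+.13*y))-[240,60]+.5)*4).astype(int) for y in(.15,.174,.219)]
    cv2.polylines(im,[np.array(k)],False,(0,255,0),1)
cv2.imwrite("pics/w8.png",im[:600])
s=camera("side");u=proj(s,railpt(RAIL,0,.12,.2)); a,b=np.round(u).astype(int); cv2.imwrite(f"pics/side8z.png",cv2.resize(s["pixels"][b-40:b+40,a-50:a+50],None,fx=7,fy=7,interpolation=cv2.INTER_CUBIC))
E
```

```text
t: 12.5
tool_pos: [0.6275, 0.1291, 0.2681]
ee_rot: [0.01, 0.657, 0.754, 0.002]
ft_force: [0.7, 0.1, -2.0]
grip_width: 0.154
hook rail-frame [1.000e-04 1.220e-01 2.237e-01] above axis 0.0228 yaw rel -0.0003 hanger z [0.0084 0.0046 1.    ] F [ 0.7  0.1 -2. ] grip 0.154 t 12.5
```

View pics/w8.png

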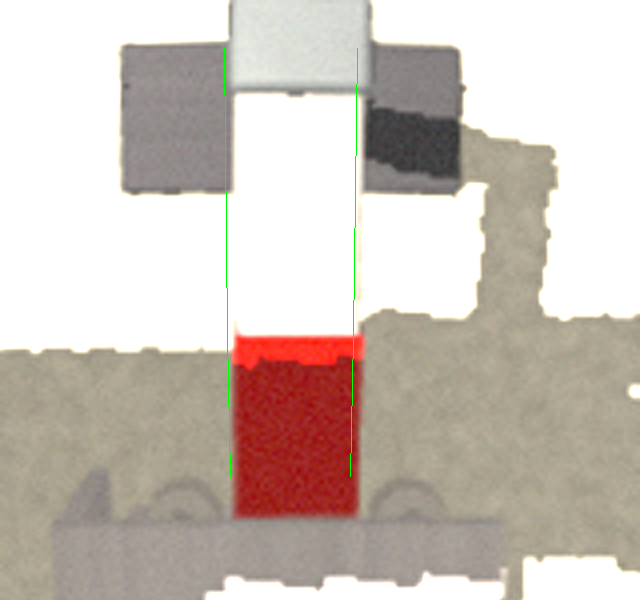

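View pics/side8z.png

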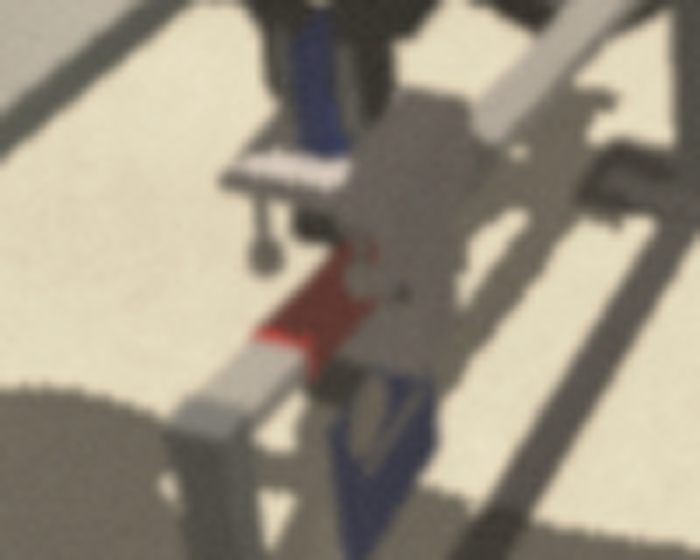

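The bar (235–358, centre 296.5) is centred between the side rollers (186 and 408, centre 297). Lowering.

```bash
python3 -m inch '[[[0,0,0.004,0],[0,0,0.004,0],[0,0,0.003,0],[0,0,0,0]]]'; python3 -c "
from h import *
report()"
```

```text
t: 13.1
tool_pos: [0.6273, 0.129, 0.2561]
ee_rot: [0.01, 0.657, 0.754, 0.001]
ft_force: [0.4, -0.9, -2.0]
grip_width: 0.152
hook rail-frame [-1.000e-04  1.219e-01  2.117e-01] above axis 0.0109 yaw rel -0.0002 hanger z [0.0087 0.0046 1.    ] F [ 0.4 -0.9 -2. ] grip 0.152 t 13.1
```

```bash
python3 -m inch '[[[0,0,0.004,0],[0,0,0.003,0],[0,0,0.001,0],[0,0,0,0]]]'; python3 -c "
from h import *
report()"
```

```text
t: 13.6
tool_pos: [0.6275, 0.1289, 0.2476]
ee_rot: [0.01, 0.657, 0.754, 0.001]
ft_force: [-1.0, 0.3, -2.1]
grip_width: 0.157
hook rail-frame [0.     0.1218 0.2032] above axis 0.0024 yaw rel -0.0002 hanger z [0.0086 0.0046 1.    ] F [-1.   0.3 -2.1] grip 0.157 t 13.6
```

```bash
python3 -m inch '[[[0,0,0.0015,0],[0,0,0.0015,0],[0,0,0,0]]]'; python3 -c "
from h import *
report()"
```

```text
t: 13.98
tool_pos: [0.6278, 0.1287, 0.2477]
ee_rot: [0.011, 0.657, 0.754, 0.003]
ft_force: [-0.3, -0.6, -1.6]
grip_width: 0.147
hook rail-frame [0.0005 0.1216 0.2032] above axis 0.0024 yaw rel -0.0003 hanger z [0.0054 0.0043 1.    ] F [-0.3 -0.6 -1.6] grip 0.147 t 13.975
```

```bash
python3 -m inch '[[[0,0,0.002,0],[0,0,0.002,0]]]'
python3 - <<'E'
from h import *
report()
for n in("scene","side"):
    s=camera(n);u=proj(s,railpt(RAIL,0,.12,.21)); a,b=np.round(u).astype(int); cv2.imwrite(f"pics/{n}9z.png",cv2.resize(s["pixels"][b-40:b+40,a-50:a+50],None,fx=7,fy=7,interpolation=cv2.INTER_CUBIC))
E
```

```text
t: 14.22
tool_pos: [0.6282, 0.1286, 0.2469]
ee_rot: [0.012, 0.657, 0.754, 0.004]
ft_force: [-7.2, -3.5, 17.9]
grip_width: 0.15
hook rail-frame [0.001  0.1214 0.2025] above axis 0.0017 yaw rel -0.0003 hanger z [0.002  0.0039 1.    ] F [-7.2 -3.5 17.9] grip 0.15 t 14.225
```

View pics/side9z.png

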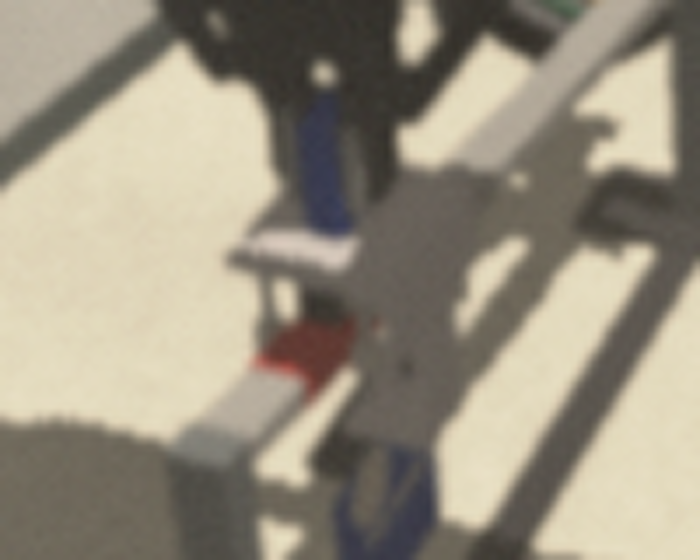

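View pics/scene9z.png

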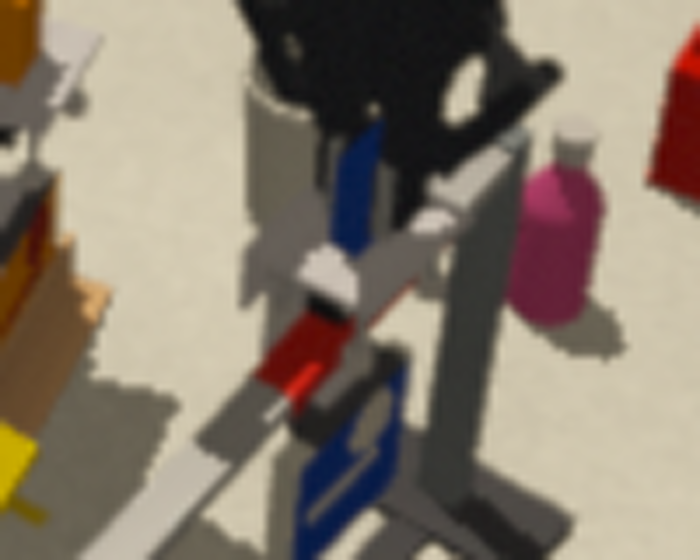

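The wheels are on the bar, with contact at ≈18 N. I'll relieve the load, then release.

```bash
python3 -m inch '[[[0,0,-0.0005,0],[0,0,0,0]]]'; python3 -c "
from h import *
report()"; python3 -m inch '[[[0,0,0,0],[0,0,0,0],[0,0,0,0],[0,0,0,0],[0,0,0,0],[0,0,0,0]]]' 0
python3 - <<'E'
from h import *
report()
for n in("scene","wrist"): save(camera(n),n+"10")
E
```

```text
t: 14.58
tool_pos: [0.6282, 0.1286, 0.2476]
ee_rot: [0.012, 0.657, 0.754, 0.004]
ft_force: [-0.4, -0.6, -1.9]
grip_width: 0.16
hook rail-frame [0.001  0.1214 0.2032] above axis 0.0024 yaw rel -0.0004 hanger z [0.0015 0.0038 1.    ] F [-0.4 -0.6 -1.9] grip 0.16 t 14.575
t: 15.32
tool_pos: [0.6282, 0.1286, 0.247]
ee_rot: [0.012, 0.657, 0.754, 0.004]
ft_force: [0.4, 0.3, 0.4]
grip_width: 1.005
hook rail-frame [0.001  0.1215 0.2026] above axis 0.0018 yaw rel -0.0003 hanger z [0.002  0.0039 1.    ] F [0.4 0.3 0.4] grip 1.005 t 15.325
```

View pics/scene10.png

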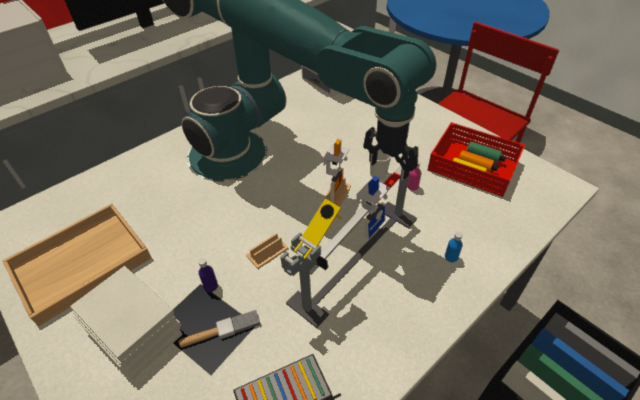

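View pics/wrist10.png

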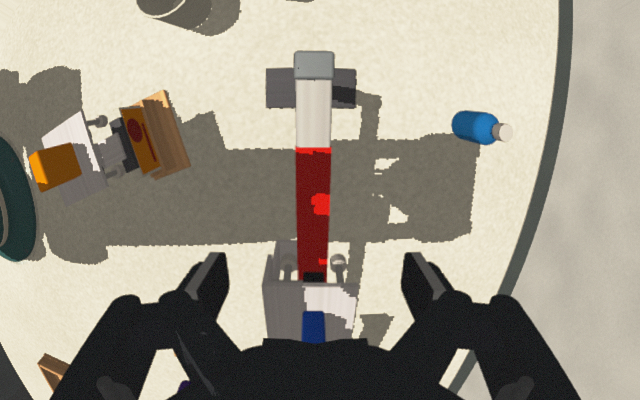

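Released: the tab is now at scene (374,186), rolling down by itself between the open fingers. I'll raise, then close the fingers for pressing.

```bash
python3 -m inch '[[[0,0,-0.03,0],[0,0,-0.045,0],[0,0,-0.045,0],[0,0,-0.03,0],[0,0,0,0]]]'
python3 - <<'E'
from h import *
t=railpt(RAIL,0,-.11,.375); plan(t,RAIL[2],8)
E
```

```text
t: 16.05
tool_pos: [0.6243, 0.1301, 0.4009]
ee_rot: [0.012, 0.657, 0.754, 0.003]
ft_force: [0.6, 0.2, 0.9]
grip_width: 1.0
q [ 0.172  0.028  1.262 -0.014  1.831  0.03 ] cur yaw 0.138 dyaw 0.0 dpos [ 0.0344 -0.2307 -0.0259] tilt [ 0.0222 -0.0101 -0.9997]
[np.float64(-0.0291), np.float64(0.0002), np.float64(0.0036), np.float64(-0.0)]
[np.float64(-0.0291), np.float64(0.0002), np.float64(0.0036), np.float64(-0.0)]
[np.float64(-0.0291), np.float64(0.0002), np.float64(0.0036), np.float64(-0.0)]
[np.float64(-0.0291), np.float64(0.0002), np.float64(0.0036), np.float64(-0.0)]
[np.float64(-0.0291), np.float64(0.0002), np.float64(0.0036), np.float64(-0.0)]
[np.float64(-0.0291), np.float64(0.0002), np.float64(0.0036), np.float64(-0.0)]
[np.float64(-0.0291), np.float64(0.0002), np.float64(0.0036), np.float64(-0.0)]
[np.float64(-0.0291), np.float64(0.0002), np.float64(0.0036), np.float64(-0.0)]
```

```bash
python3 -m inch '[[[-0.018,0,0,0],[-0.033,0,0.002,0],[-0.035,0,0.002,0],[-0.035,0,0.002,0],[-0.035,0,0.002,0],[-0.035,0,0.002,0],[-0.025,0,0,0],[-0.012,0,0,0]]]' 255
python3 - <<'E'
from h import *
import pickle
t=railpt(RAIL,0,-.11,.36); plan(t,RAIL[2],1)
c,R,p=wcam();save(c,"w11"); a=tip("wrist","cover_pad"); print([(x,inrail(wz(c,R,p,x,.314))) for x in a[:2]])
for n in("scene","side"): s=camera(n); save(s,n+"11")
E
```

```text
t: 17.05
tool_pos: [0.6553, -0.1087, 0.383]
ee_rot: [0.007, 0.657, 0.754, -0.001]
ft_force: [-0.2, -0.1, -0.8]
grip_width: 0.0
q [-0.199  0.086  1.231 -0.008  1.813 -0.339] cur yaw 0.137 dyaw 0.001 dpos [ 0.0034  0.0082 -0.023 ] tilt [ 0.0102 -0.0103 -0.9999]
[np.float64(0.0079), np.float64(0.0043), np.float64(0.023), np.float64(-0.001)]
[(array([318.72, 221.88]), array([-0.00085245, -0.12460385,  0.314     ]))]
```

View pics/w11.png

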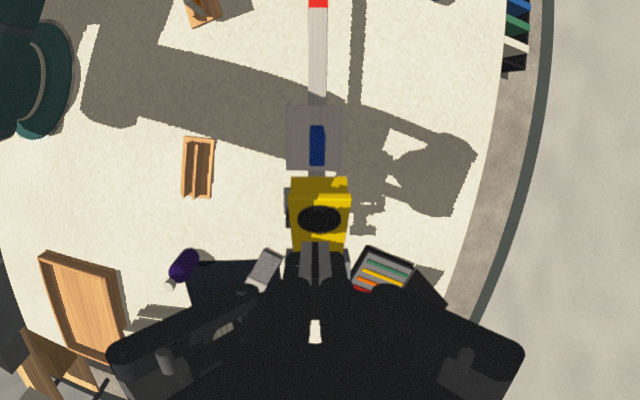

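View pics/side11.png

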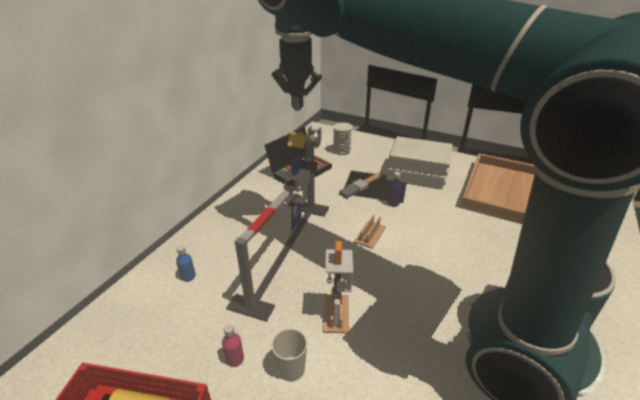

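View pics/scene11.png

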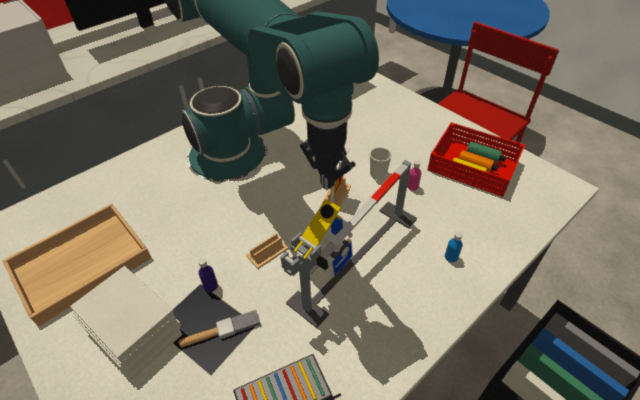

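The hanger is still coming down the rail (tab at wrist (317,145)). I'll wait and align over the pad, which is at wrist (319,220).

```bash
python3 -m inch '[[[0.003,0.002,0.006,0],[0.002,0.002,0.006,0],[0,0,0,0],[0,0,0,0],[0,0,0,0],[0,0,0,0],[0,0,0,0],[0,0,0,0]]]' 255; python3 -m inch '[[[0,0,0,0],[0,0,0,0],[0,0,0,0],[0,0,0,0],[0,0,0,0]]]'
python3 - <<'E'
from h import *
s,R,p=pose();print("tcp rail",inrail(p))
c,R,p=wcam();save(c,"w12"); a=tip("wrist","cover_pad"); print([(x,inrail(wz(c,R,p,x,.314))) for x in a[:2]])
a=tip("wrist","blue_grip"); print([(x,inrail(wz(c,R,p,x,.227))) for x in a[:2]])
E
```

```text
t: 18.25
tool_pos: [0.659, -0.0982, 0.3718]
ee_rot: [0.008, 0.655, 0.755, 0.0]
ft_force: [-0.2, 0.5, -0.4]
grip_width: -0.002
t: 18.88
tool_pos: [0.659, -0.0982, 0.3718]
ee_rot: [0.008, 0.655, 0.755, 0.0]
ft_force: [0.3, -0.2, 0.4]
grip_width: -0.002
tcp rail [ 0.00061742 -0.10773753  0.37175927]
[(array([310.208, 239.4  ]), array([-0.00176285, -0.12362803,  0.314     ]))]
[]
```

View pics/w12.png

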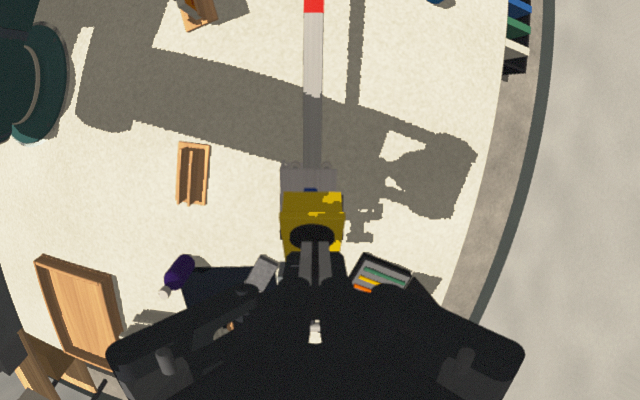

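```bash
python3 - <<'E'
from h import *
for n in("scene","side"):
    s=camera(n);save(s,n+"12"); u=proj(s,railpt(RAIL,0,-.12,.23)); a,b=np.round(u).astype(int);im=cv2.resize(s["pixels"][b-40:b+40,a-50:a+50],None,fx=7,fy=7,interpolation=cv2.INTER_CUBIC)
    for y,z in((-.125,.169),(-.125,.227),(-.159,.164)): 
        v=(proj(s,railpt(RAIL,0,y,z))-[a-50,b-40]+.5)*7; cv2.circle(im,tuple(np.round(v).astype(int)),3,(0,255,0),-1)
    cv2.imwrite(f"pics/{n}12z.png",im)
E
python3 -m inch '[[[0,0,0,0],[0,0,0,0]]]';python3 - <<'E'
from h import *
for n in("scene","side"):
    a=cv2.imread(f"pics/{n}12.png").astype(int);b=camera(n)["pixels"].astype(int);print(n,(abs(a-b).max(2)>25).sum())
E
```

```text
t: 19.38
tool_pos: [0.659, -0.0982, 0.3718]
ee_rot: [0.008, 0.655, 0.755, 0.0]
ft_force: [0.2, -0.7, -0.9]
grip_width: -0.001
scene 0
side 0
```

View pics/scene12z.png

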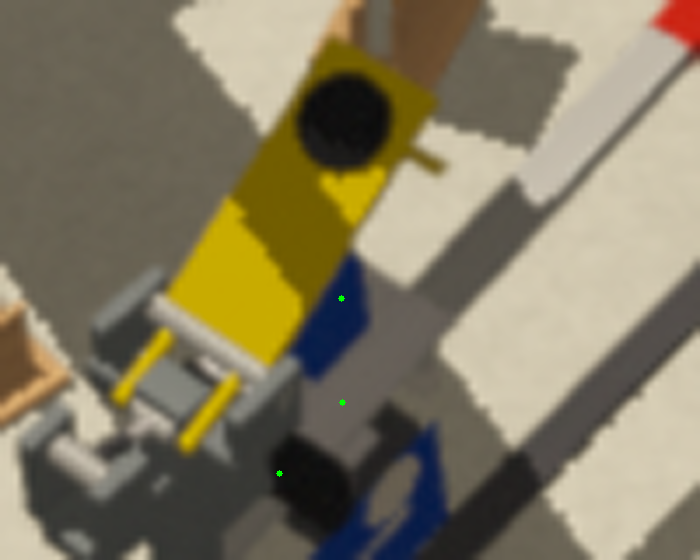

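View pics/side12z.png

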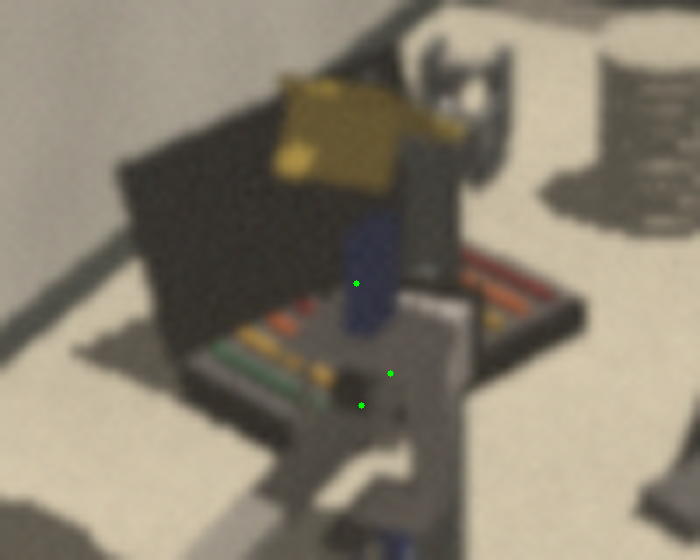

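The hanger has come to rest at the stop, with no change between pictures. Its tab is under the cover, which is still open. Now I'll press the pad.

```bash
python3 -m inch '[[[-0.004,0,0.014,0],[-0.004,0,0.016,0],[0,0,0.012,0],[0,0,0,0]]]'; python3 -c "
from h import *
s,R,p=pose();print('tcp rail',inrail(p),R[:,2])"
```

```text
t: 19.98
tool_pos: [0.6604, -0.1073, 0.3253]
ee_rot: [0.007, 0.655, 0.755, -0.0]
ft_force: [0.6, 0.7, -0.4]
grip_width: 0.001
tcp rail [ 0.00080498 -0.11695354  0.32525079] [ 0.01038712 -0.00967423 -0.99989925]
```

```bash
python3 -m inch '[[[0.001,0,0.008,0],[0.002,0,0.008,0],[0.002,0,0.008,0],[0.002,0,0.008,0]]]'; python3 -c "
from h import *
s,R,p=pose();print('tcp rail',inrail(p),s['ft_force'])"
```

```text
t: 20.48
tool_pos: [0.6601, -0.1001, 0.2926]
ee_rot: [0.008, 0.655, 0.755, 0.0]
ft_force: [0.2, 0.3, 1.3]
grip_width: 0.002
tcp rail [ 0.00144717 -0.10970315  0.29264366] [0.19776025 0.2981857  1.30255615]
```

```bash
python3 -m inch '[[[0.001,0,0.008,0],[0,0,0.008,0],[0,0,0.006,0],[0,0,0.004,0]]]'
python3 - <<'E'
from h import *
s,R,p=pose();print('tcp rail',inrail(p),s['ft_force'])
save(camera("side"),"side13")
E
```

```text
t: 20.98
tool_pos: [0.6605, -0.099, 0.2692]
ee_rot: [0.01, 0.655, 0.755, 0.002]
ft_force: [-13.2, 4.4, 45.1]
grip_width: 0.002
tcp rail [ 0.00198135 -0.10872705  0.26917568] [-13.24727679   4.40398957  45.07872691]
```

Bottomed out at z = 0.269 (shut height 0.270). I'll back off upward.

```bash
python3 -m inch '[[[0,0,-0.012,0],[0,0,-0.025,0],[0,0,-0.04,0],[0,0,-0.04,0],[0.03,0,-0.03,0],[0.04,0,0,0],[0.04,0,0,0],[0,0,0,0]]]'
python3 - <<'E'
from h import *
s,R,p=pose();print('tcp rail',inrail(p),s['ft_force'])
c,R,p=wcam();save(c,"w14"); a=tip("wrist","cover_pad"); print([(x,inrail(wz(c,R,p,x,.27))) for x in a[:2]])
for n in("scene","side"):
    s=camera(n);save(s,n+"14"); u=proj(s,railpt(RAIL,0,-.12,.23)); a,b=np.round(u).astype(int);im=cv2.resize(s["pixels"][b-40:b+40,a-50:a+50],None,fx=6,fy=6,interpolation=cv2.INTER_CUBIC)
    v=(proj(s,railpt(RAIL,0,-.106,.27))-[a-50,b-40]+.5)*6; cv2.circle(im,tuple(np.round(v).astype(int)),3,(0,255,0),-1)
    cv2.imwrite(f"pics/{n}14z.png",im)
E
```

```text
t: 22.02
tool_pos: [0.6419, 0.0135, 0.4211]
ee_rot: [0.011, 0.656, 0.755, 0.003]
ft_force: [-0.0, -0.8, 0.5]
grip_width: 0.0
tcp rail [-0.00090257  0.00523069  0.42105585] [-0.01724253 -0.75615288  0.53785594]
[]
```

View pics/scene14.png

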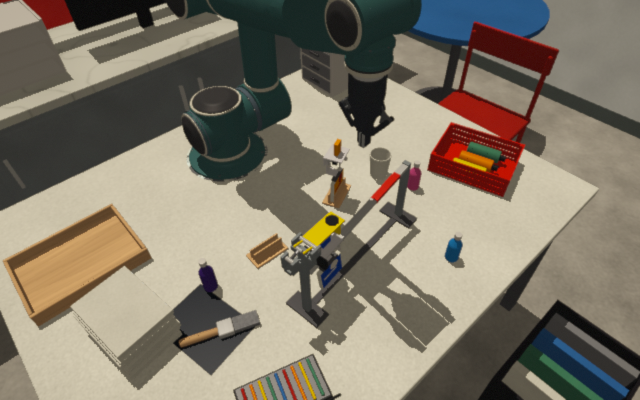

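View pics/scene14z.png

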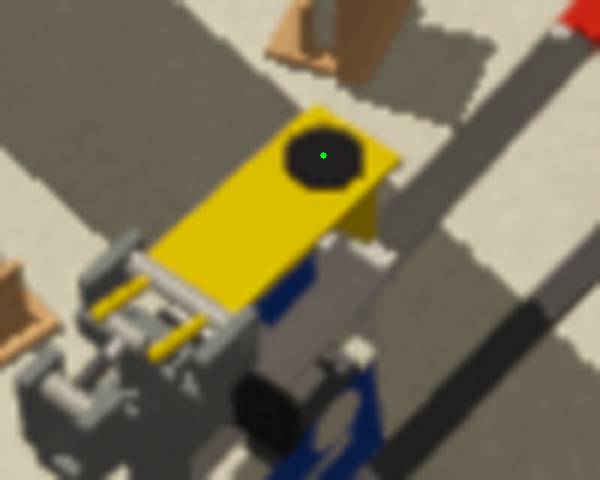

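View pics/side14z.png

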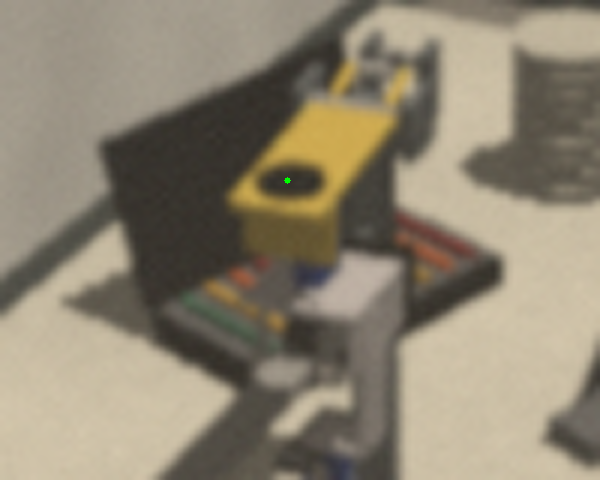

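View pics/w14.png

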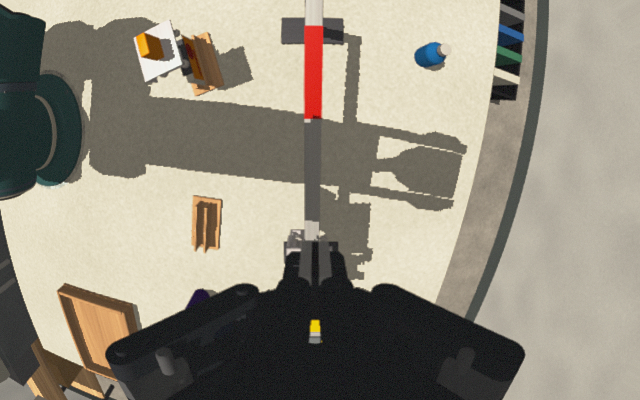

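The predicted shut pad position (green dot) matches the pad in both views. The lip is behind the tab, the hanger is at the stop, the other things look undisturbed and the robot touches nothing.

```bash
python3 -c "
from plant import env
print(env.sign_off())"
```

```text
the job is handed in; nothing more can be done
None
```

The blue canvas is resting at the stop on the rail with the yellow cover shut over its tab. I handed the job in at about 22 s of the 64 s allowed.

**What I did:** I gripped the blue tab, lifted the canvas straight up out of its stand and slid the hanger over the red part of the rail. I lowered it until the wheels touched and opened the fingers. It rolled down to the stop by itself, and two pictures half a second apart showed no change. Then I pressed the pad with closed fingertips until it bottomed out at 0.269 m (0.270 m is the shut height), and moved the arm clear.

**Last checks:**
- **Cover:** In both the scene and side views the pad sits where the shut position predicts. The lip is behind the tab.
- **Other items:** The orange canvas is still in its stand. The cup, bottles and brush look undisturbed by eye; I did not measure them.
- **Contact:** The wrist force was back near zero at the end.

**Points that were off:**
- **Press force:** It peaked at about 45 N at the wrist as the cover bottomed out. That force went through the fingertips rather than the gripper's body. It is well under the 120 N wrist limit but above the 40 N figure for body contact.
- **Wheel contact:** Contact on the bar when setting the hanger down was about 18 N; I relieved it before letting go.
- **Network misses:** After the press, the network did not find the pad in the wrist view, probably because the fingers hid it. It also did not find the blue tab at the stop, where the cover hid it, so I judged both from the pictures.

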